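Change the juicer over to the large cone and press it on

ROBOT

A 6-joint arm with a two-finger parallel gripper is mounted at the origin on the work surface. World frame = base frame: x ahead of the robot, y to its left, z up, the work surface at z = 0. Lengths are in m, angles in rad, forces in N, time in s.
With the tool pointing down it reaches from about 0.35 to 0.775 m from the base axis. Payload 7.3 kg.
Tool frame: the origin (TCP) lies midway between the tips of the shut fingers; the grasp point (between the pads) lies 19 mm behind it (robot.tcp_to_grasp is the distance from the TCP to the grasp point, in m); x points along the fingers, z is the direction in which the jaws open and shut, and the axes are right-handed (so a half turn about x gives the same grasp; the last joint's range is limited). The gripper opens to 92 mm and grips with 3 to 60 N. Pads are 19 mm wide; open, the fingers measure 130 mm over their backs; the gripper's body (75 mm by 190 mm) begins 47 mm behind the grasp point.
Start: joints at [0.977, 0.342, 1.524, -0, 1.275, -0.146], TCP at [0.227, 0.473, 0.191] pointing down, gripper open.
Joint ranges: [-2.53, 2.53], [-0.77, 2.02], [0.04, 2.7], [-1, 4.14], [0.28, 2.66], [-3.11, 3.11]. Speed limits (rad/s): [2.57, 2.57, 3.14, 3.14, 3.14, 3.14].

INTERFACE

Orientations are given as [roll, pitch, yaw] about the fixed x, y, z axes, in that order (R = Rz(yaw) Ry(pitch) Rx(roll)).
In Python, from cell import robot gives the robot as it stands.
- The arm moves only by the tool move_arm, never from a script. Its argument "deltas" is a list of rows, each an object with "dp": the shift along the tool's x, y, z in m, a list of three; "turn": the turn, a rotation vector about the tool's x, y, z in degrees, a list of three. A call has 1 to 10 rows; each row is the pose to reach, as a shift and turn from the pose commanded when the call began, along the tool's axes at that moment; what a row does not reach only later rows make up. A row lasts 1/10 s, in which the tool goes at most 50 mm and 8.59 degrees, less where a joint would pass 70% of its speed; a pose out of reach is approached as far as the arm can. A call with a gripper value outside its range is refused whole. "hand" is the finger opening in m, from 0 to 0.0918, set as the call begins (left out, the last holds). The fingers move at their own pace and stop on an object; "squeeze" is the grip in N (left out, the last holds). Time passes only in rows, so rows that repeat a pose let the fingers close. It gives the time, the measured TCP pose, the force and the opening at its end, in the units of the state.
- robot.observe(): the state, without advancing time (a new reading comes with each control period).
- robot.read_camera(name): name is "scene" or "top"; returns (picture, depth): 384x512x3 uint8, red, green, blue; 384x512 float32, m along the optical axis (not along the pixel's ray), 0 where there is no reading.
- robot.camera_info(name): a dict with "fx", "fy", "cx", "cy" (pixels), "R" (3x3) and "t" (3): a world point X has camera coordinates R X + t. Camera axes: x right, y down, z forward; pixel columns grow to the right and rows downward; lengths in m; the calibration is good to about 2 mm. A picture is of the moment at which its call begins. camera_info takes no time and is no camera call.
- robot.hand_in(): hands the job in, once; it reports no verdict.
The state is a dict: "time": time; "qpos": joint angles; "qvel": joint speeds; "joint_efforts": joint torques, N m; "tool_pos": TCP position; "tool_rot": TCP orientation; "contact_force": force on the tool from outside, world axes, zero at the start; "torque": the same for the moment, N m; "opening": finger opening in m.
Only numpy, scipy, OpenCV 4.12 (cv2) and the standard library are available. Lean on these libraries where they do the work, as an engineer would, in place of code of your own. Each camera call takes 0.05 s, during which the arm holds its last target.

TASK

Change the citrus juicer over to its large cone: first lift the small ribbed cone off the juicer's drive shaft and stand it upright in the open metal tray, let go of it, then take the large ribbed cone from the counter, lower it over the shaft, turn it until the splines mesh and slide it fully home. Finish while still holding the large cone and pressing it down, so that the sprung shaft stays well pushed down; do not let go at the end. Leave the other kitchen things standing where they are.

Things in the scene. Friction and masses are not known exactly. Their poses are not given: they have to be found in the camera images.
- juicer: Grey electric citrus juicer, a round motor base about 150 mm across, fixed. On top a shallow dish: floor 110 mm above the counter, rim 156 mm across outside (146 inside), 120 mm above the counter. A spout 26 mm wide sticks out to 105 mm from the axis along body -x. Origin: centre of the underside, z up.
- drive_top (a point): Centre of the top face of the juicer's upright dark steel drive shaft, on the juicer's axis, 148 mm above the counter (38 mm above the dish) when up; it sinks with the shaft. The shaft is a cross of four splines 6 mm thick, 24 mm across, along this point's x and y; it does not turn. A cone fully home has its underside 28 mm below this point; one not meshed stops at 8 mm.
- drive (a joint): How far the drive shaft is pushed down, in m: 0 up, 0.006 at its stop. A spring pushes it up: 5 N to start it moving, about 9.5 N at 3.5 mm, 13 N at the stop. It returns when released.
- small_cone: Small white juicing cone, 40 mm wide, 64 mm tall, 60 g; at the start on the shaft. Underside: round mouth 32 mm wide, 8 mm deep; above it a cross-shaped slot (arms 8.5 mm wide along body x and y), closed by a roof 28 mm above the underside. Four thin ribs on the dome lie along body +x, +y, -x, -y, right over the slot's arms. Origin: centre of the underside, z up.
- small_grip (a point): On the small cone: the middle of the small cone's smooth drum, the parallel-sided round part to grip, 40 mm in diameter: 36 mm above the underside, on the axis. The drum reaches from 28 to 46 mm above the underside; below it is a skirt 2 mm slimmer, above it a dome that narrows to the top. Axes as the cone's.
- large_cone: Large white juicing cone, 56 mm wide, 74 mm tall, 110 g, upright on the counter. Underside: round mouth 32 mm wide, 8 mm deep; above it a cross-shaped slot (arms 8.5 mm wide along body x and y), closed by a roof 28 mm above the underside. Four thin ribs on the dome lie along body +x, +y, -x, -y, right over the slot's arms. Origin: centre of the underside, z up.
- large_grip (a point): On the large cone: the middle of the large cone's smooth drum, the parallel-sided round part to grip, 56 mm in diameter: 36 mm above the underside, on the axis. The drum reaches from 28 to 46 mm above the underside; below it is a skirt 2 mm slimmer, above it a dome that narrows to the top. Axes as the cone's.
- tray: Open steel tray fixed to the counter, 150 mm (x) by 130 mm (y) outside, 30 mm high, walls and floor 5 mm thick, empty. Origin: centre of the underside, z up.
- salt_can: Bystander: blue round salt canister, 82 mm in diameter, 135 mm tall. Origin: centre of the underside.
- spice_jar: Bystander: clear spice jar with a lid, 44 mm in diameter, 100 mm tall. Origin: centre of the underside.
- jar_cap: Bystander: black round jar cap lying flat, 46 mm in diameter, 14 mm high. Origin: centre of the underside.
- mug: Bystander: white cup, 72 mm in diameter, 75 mm tall. Origin: centre of the underside.
- spoon: Bystander: steel spoon lying flat, 150 mm long along its x axis, about 20 mm high. Origin: the middle of its underside.
- sugar_jar: Bystander: glass jar with a steel lid, 80 mm in diameter, 110 mm tall. Origin: centre of the underside.
Things that resemble listed ones, but are neither listed nor needed, are in the scene too. What is shaped like the large_cone but blue or yellow is not meant.

How it is judged:
On the way, in this order (a step that is already met when the one before it is completed fails the run):
1. the small cone is lifted off the drive shaft (z of small_cone in the frame of drive_top above 0.003 m), for 0.05 s.
2. the small cone stands upright in the tray, let go (x of small_cone in the frame of tray between -0.056 and 0.056 m and y of small_cone in the frame of tray between -0.046 and 0.046 m and z of small_cone in the frame of tray below 0.012 m and angle between small_cone's own z axis and vertical below 0.1 rad and linear speed of small_cone below 0.03 m/s and contact force between small_cone and the arm below 0.05 N and contact force between small_cone and the fingers below 0.05 N), for 0.2 s.
3. the large cone is lifted from the counter (height (world z) of large_cone above 0.04 m), for 0.1 s.
At the end, for the whole second after the job is handed in: Small cone upright (0.1 rad), at rest on the tray floor, let go. Large cone meshed home on the shaft (underside 24-32 mm below its top, centred within 4 mm, tilt under 0.08 rad), pressed by the fingers (over 3 N), the shaft held more than 3.5 mm down. Bystanders within 40 mm (all of step 2 and z of large_cone in the frame of drive_top between -0.032 and -0.024 m and horizontal distance between large_cone and drive_top below 0.004 m and angle between large_cone's own z axis and vertical below 0.08 rad and value of joint drive above 0.0035 m and contact force between the fingers and large_cone above 3 N and linear speed of large_cone below 0.02 m/s); the arm keeps its last pose, push and grip.
It fails at once if a bystander (canister, jars, cap, cup or spoon) is moved more than 40 mm (distance of any of salt_can, spice_jar, jar_cap, mug, spoon, sugar_jar from where it was at the start of the episode above 0.04 m).
It also fails if it takes over 64 s, if anything falls off the work surface, if the arm or the gripper's body presses on something with over 40 N, if the wrist force passes 120 N, or if a joint passes its speed limit or range.

## Working session

There is one attempt and no reset: what is moved stays moved. The work goes in short steps, Python scripts to look and compute and a tool call to move; the robot and the scene stay as the last step left them, time stands still between calls to the robot, and variables do not carry over. Pictures are saved under pics/ and viewed, and the job is handed in when it is done.

Besides the shell and the picture viewer there is one more tool, called after ">>>" as name(argument=value, ...), one argument or row to a line, values as JSON. move_arm: Moves the arm, as the interface text tells. Its arguments: {"type":"object","properties":{"deltas":{"type":"array"},"hand":{"type":"number"},"squeeze":{"type":"number"}},"required":["deltas"]}

```bash
mkdir -p pics; ls
python3 - <<'E'
from cell import robot
import cv2,numpy as np
for n in("scene","top"):
    p,d=robot.read_camera(n); cv2.imwrite(f"pics/{n}0.png",p[:,:,::-1]); np.savez(f"{n}0.npz",p=p,d=d)
    print(n,robot.camera_info(n))
print(robot.observe())
E
```

```text
pics
scene {'fx': 477.26528186659783, 'fy': 477.26528186659783, 'cx': 255.98070415374946, 'cy': 192.31171640775, 'R': array([[-0.0279776 ,  0.99957851,  0.00775012],
       [ 0.62988788,  0.02364934, -0.77632594],
       [-0.77618201, -0.01683803, -0.63028404]]), 't': array([ 0.00897704, -0.25995035,  1.72956914])}
top {'fx': 413.54339683652677, 'fy': 413.54339683652677, 'cx': 251.7999386526623, 'cy': 191.94462535342294, 'R': array([[-6.83675563e-03, -9.99380182e-01,  3.45327439e-02],
       [-9.84904606e-01,  7.56529190e-04, -1.73096347e-01],
       [ 1.72962934e-01, -3.51948760e-02, -9.84299316e-01]]), 't': array([-0.01784265,  0.56447843,  1.02659561])}
{'time': 0.1, 'qpos': array([ 9.77004939e-01,  3.42669436e-01,  1.52487122e+00, -2.48734567e-05,
        1.27539860e+00, -1.46023308e-01]), 'qvel': array([-1.77880445e-04, -9.87302746e-04, -2.61300218e-03, -1.07032104e-03,
       -8.65948308e-04, -5.03456104e-05]), 'joint_efforts': array([ 1.10865556e-03, -4.32003343e+01, -2.44694495e+01,  7.19388085e-02,
        5.25445829e-02, -2.73768251e-05]), 'tool_pos': array([0.22708048, 0.4729189 , 0.19062353]), 'tool_rot': array([ 3.01323145,  1.56944951, -2.14691835]), 'contact_force': array([-0.33903463, -1.09273217, -0.35105783]), 'torque': array([-0.00481274,  0.07168007, -0.04007609]), 'opening': 0.09177403656193524}
```

View pics/scene0.png

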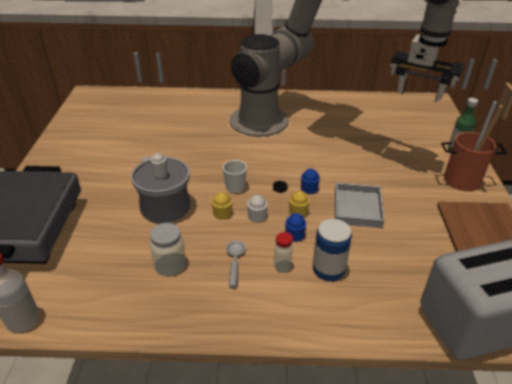

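View pics/top0.png

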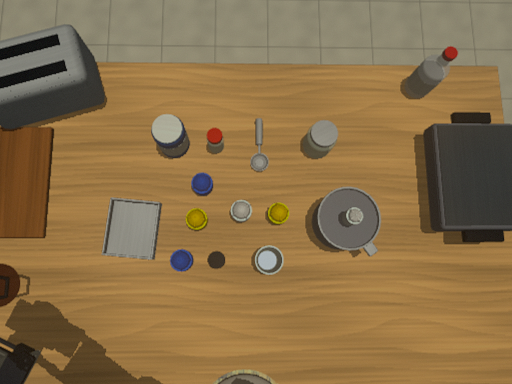

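The scene view shows the juicer with the small white cone at (162,190), with its tip at (158,160). The tray is at (358,205). The top view shows the juicer at (347,220) and the tray at (132,229).

Things that could be taken for the large cone, by top-view pixel:
- white cone (241,211)
- yellow cones (278,214) and (197,219)
- blue cones (202,184) and (181,260)
- white cup (268,260)
- the small cone, on the shaft (355,215)

By the description I choose the white one at (241,211), and I'll check it in a close crop.

Run:
```python
import cv2,numpy as np
p=np.load("top0.npz")["p"][:,:,::-1]; s=np.load("scene0.npz")["p"][:,:,::-1]
f=lambda a,x,y,r:cv2.resize(a[y-r:y+r,x-r:x+r],(380,290),interpolation=cv2.INTER_CUBIC) if 0 else cv2.resize(a[y-r:y+r,x-r:x+r],(290,290),interpolation=cv2.INTER_CUBIC)
o=np.vstack([np.hstack([f(p,241,211,18),f(p,353,217,36)]),np.hstack([f(s,257,208,18),f(s,160,185,36)])])
cv2.imwrite("pics/crop0.png",o)
```

```text
(no output)
```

View pics/crop0.png

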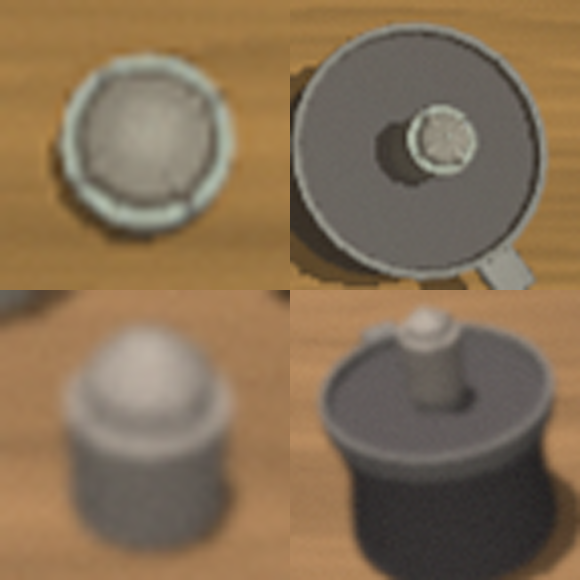

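The crop confirms the choice: a white ribbed cone at (241,211) with faint rib marks, and the small cone with its ribs visible on the shaft at (355,215). Next I measure positions.

```bash
cat > h.py <<'E'
import cv2,numpy as np
from cell import robot
from scipy.spatial.transform import Rotation as Ro
def ray(n,u,v,z):
    c=robot.camera_info(n);R=c["R"];t=c["t"]
    o=-R.T@t; u=np.atleast_1d(u).astype(float);v=np.atleast_1d(v).astype(float)
    d=np.stack([(u-c["cx"])/c["fx"],(v-c["cy"])/c["fy"],np.ones_like(u)],1)@R
    return o+d*((z-o[2])/d[:,2])[:,None]
def proj(n,X):
    c=robot.camera_info(n);Y=np.atleast_2d(X)@c["R"].T+c["t"]
    return np.stack([Y[:,0]/Y[:,2]*c["fx"]+c["cx"],Y[:,1]/Y[:,2]*c["fy"]+c["cy"]],1)
def cloud(n,d):
    c=robot.camera_info(n);v,u=np.mgrid[:384,:512]
    P=np.stack([(u-c["cx"])/c["fx"]*d,(v-c["cy"])/c["fy"]*d,d],-1)
    W=(P-c["t"])@c["R"]; W[d==0]=np.nan; return W
def circ(P):
    A=np.c_[2*P[:,:2],np.ones(len(P))];s=np.linalg.lstsq(A,(P[:,:2]**2).sum(1),rcond=None)[0]
    return s[:2],np.sqrt(s[2]+s[0]**2+s[1]**2)
def avg(n,k):
    a=[robot.read_camera(n) for _ in range(k)]
    return np.mean([x[0].astype(float) for x in a],0),np.median([x[1] for x in a],0)
def unwrap(img,c,rs,z,name="top",n=360):
    az=np.deg2rad(np.arange(n)*360/n); X=np.array([[c[0]+r*np.cos(a),c[1]+r*np.sin(a),z] for r in rs for a in az])
    q=proj(name,X).astype(np.float32).reshape(len(rs),n,2)
    return cv2.remap(img.astype(np.float32),q[...,0],q[...,1],cv2.INTER_CUBIC)
E
python3 - <<'E'
from h import *
img,d=avg("top",8); np.savez("topA.npz",p=img,d=d)
W=cloud("top",d)
def sel(u,v,r,z0,z1):
    w=W[v-r:v+r,u-r:u+r].reshape(-1,3); return w[(w[:,2]>z0)&(w[:,2]<z1)]
hsv=cv2.cvtColor(img.astype(np.uint8),cv2.COLOR_RGB2HSV)
for nm,u,v,r,zb in(("large",241,211,16,.046),("small",355,215,11,.166)):
    m=np.zeros(img.shape[:2],np.uint8); 
    s=(hsv[...,1]<70)&(hsv[...,2]>135) if nm=="small" else (hsv[...,1]<90)
    m[v-r:v+r,u-r:u+r]=s[v-r:v+r,u-r:u+r]
    cs,_=cv2.findContours(m,cv2.RETR_EXTERNAL,cv2.CHAIN_APPROX_NONE); c=max(cs,key=cv2.contourArea)[:,0]
    for z in(zb,zb-.009): print(nm,z,circ(ray("top",c[:,0],c[:,1],z)))
    w=sel(u,v,r,zb-.006,zb+.04); print(nm,"depth",len(w),np.nanmax(w[:,2]),w[:,:2].mean(0),(w[:,:2].max(0)+w[:,:2].min(0))/2,np.ptp(w[:,:2],0))
w=sel(347,220,45,.115,.126)
for _ in range(4):
    c,rr=circ(w); k=np.abs(np.hypot(*(w[:,:2]-c).T)-.0755)<.006; w=w[k] if k.sum()>30 else w
print("rim",c,rr,len(w),w[:,2].mean())
w=sel(374,248,12,.05,.3); print("spout",w[:, :].mean(0))
# tray
w=sel(132,229,36,.02,.04);print("tray",len(w)); rc=cv2.minAreaRect((w[:,:2]*1000).astype(np.float32)); print(rc)
for nm,u,v in(("yR",278,214),("yL",197,219),("bU",202,184),("bD",181,260),("mug",268,260),("cap",216,260),("spoonbowl",259,162),("spice",215,136),("salt",169,130),("sugar",323,135)):
    print(nm,W[v-2:v+3,u-2:u+3].reshape(-1,3).mean(0).round(3))
E
```

```text
large 0.046 (array([0.51691977, 0.00868984]), np.float64(0.027508003829192638))
large 0.037 (array([0.51809386, 0.00861208]), np.float64(0.027740946446220747))
large depth 364 0.0741162891175851 [0.51688032 0.0093191 ] [0.51911107 0.00939485] [0.05499623 0.054452  ]
small 0.166 (array([ 0.48940321, -0.25312081]), np.float64(0.016806604138083048))
small 0.157 (array([ 0.49046406, -0.25570771]), np.float64(0.016967040083645777))
small depth 235 0.18444222401906749 [ 0.48889438 -0.24927951] [ 0.48963373 -0.25166838] [0.03732587 0.03868486]
rim [ 0.48971946 -0.25127398] 0.0747472761608809 459 0.11957762942054867
spout [ 0.42368784 -0.29947613  0.11161102]
tray 521
((475.5506896972656, 293.88525390625), (130.08969116210938, 150.03121948242188), 84.37020874023438)
yR [ 0.504 -0.085  0.07 ]
yL [0.492 0.119 0.07 ]
bU [0.582 0.108 0.069]
bD [0.391 0.156 0.071]
mug [ 0.39  -0.063  0.005]
cap [0.391 0.073 0.014]
spoonbowl [ 0.656 -0.042  0.003]
spice [0.699 0.074 0.1  ]
salt [0.703 0.184 0.136]
sugar [ 0.7   -0.199  0.11 ]
```

Run:
```python
from h import *
img=np.load("topA.npz")["p"].mean(2)
rows=[]
for nm,c,ztop,zs in(("large",(.5172,.0090),.046,[(.018,.060),(.020,.058),(.022,.055),(.024,.050),(.026,.047)]),("small",(.4897,-.2513),.166,[(.010,.178),(.012,.176),(.014,.173),(.016,.169),(.018,.166)])):
    tot=np.zeros(90)
    for r,z in zs:
        l=unwrap(img,c,[r],z)[0]
        hp=l-cv2.GaussianBlur(np.tile(l,3)[None],(0,0),18)[0][360:720]
        f=[np.exp(-1j*4*np.deg2rad(np.arange(360)))@hp/360]
        ph=np.rad2deg(np.angle(f[0]))/4  # maxima of 4th harm at -ph
        print(nm,r,"amp4",abs(f[0]).round(2),"min az",((-ph*-1*-1+45)%90).round(1),"max",((-ph)%90).round(1), "std",hp.std().round(2))
        rows.append(np.repeat(np.clip(128+hp*6,0,255)[None],30,0))
o=np.vstack(rows); o=cv2.resize(o,(720,o.shape[0]),interpolation=cv2.INTER_NEAREST); cv2.imwrite("pics/unw.png",o)
f=lambda x,y,r:cv2.resize(img[y-r:y+r,x-r:x+r],(390,390),interpolation=cv2.INTER_CUBIC)
g=[cv2.normalize(f(241,211,14),None,0,255,cv2.NORM_MINMAX),cv2.normalize(f(355,215,10),None,0,255,cv2.NORM_MINMAX)]
cv2.imwrite("pics/crop1.png",np.hstack(g))
```

```text
large 0.018 amp4 0.46 min az 85.2 max 40.2 std 3.29
large 0.02 amp4 0.85 min az 73.2 max 28.2 std 4.91
large 0.022 amp4 1.15 min az 39.5 max 84.5 std 5.8
large 0.024 amp4 2.93 min az 33.9 max 78.9 std 10.33
large 0.026 amp4 2.7 min az 30.1 max 75.1 std 9.73
small 0.01 amp4 0.5 min az 80.4 max 35.4 std 3.99
small 0.012 amp4 0.84 min az 78.2 max 33.2 std 5.92
small 0.014 amp4 0.63 min az 42.8 max 87.8 std 7.63
small 0.016 amp4 3.01 min az 36.4 max 81.4 std 11.06
small 0.018 amp4 2.56 min az 38.4 max 83.4 std 9.71[ WARN:0@0.568] global loadsave.cpp:1063 imwrite_ Unsupported depth image for selected encoder is fallbacked to CV_8U.
```

View pics/unw.png

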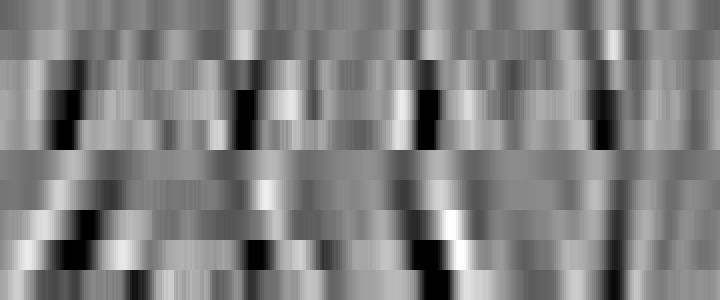

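View pics/crop1.png

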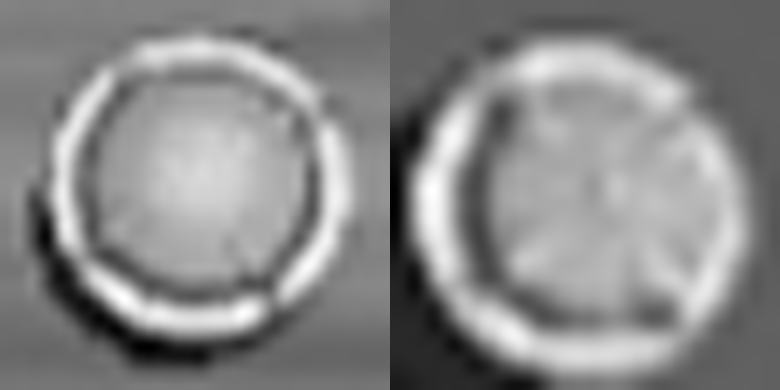

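```bash
cat >> h.py <<'E'
def plan(p,jaw,tilt_ok=True):
    """deltas in current tool axes to TCP p with tool x down and tool z at azimuth jaw deg"""
    s=robot.observe();R=Ro.from_euler("xyz",s["tool_rot"]).as_matrix()
    a=np.deg2rad(jaw);z=np.array([np.cos(a),np.sin(a),0]);x=np.array([0,0,-1.]);T=np.stack([x,np.cross(z,x),z],1)
    dp=R.T@(np.array(p)-s["tool_pos"]);rv=np.rad2deg(Ro.from_matrix(R.T@T).as_rotvec())
    print("dp",(dp*1000).round(1),"mm turn",rv.round(2),"deg")
def st():
    s=robot.observe();R=Ro.from_euler("xyz",s["tool_rot"]).as_matrix()
    print("t",s["time"],"pos",s["tool_pos"].round(4),"q",s["qpos"].round(2),"\nF",s["contact_force"].round(2),"M",s["torque"].round(3),"op",round(s["opening"],4),"\naxes x",R[:,0].round(3),"y",R[:,1].round(3),"z",R[:,2].round(3),"jaw az",np.rad2deg(np.arctan2(R[1,2],R[0,2])).round(2))
E
python3 - <<'E'
from h import *
st()
for j in(0,180): plan((.45,.20,.26),j)
E
```

```text
t 0.5 pos [0.2273 0.4732 0.1912] q [ 0.98  0.34  1.52 -0.    1.28 -0.15] 
F [ 0.3   0.41 -0.02] M [-0.004 -0.013  0.015] op 0.0917 
axes x [ 0. -0. -1.] y [-0.901  0.433 -0.   ] z [0.433 0.901 0.   ] jaw az 64.34
dp [ -68.8 -319.  -149.9] mm turn [64.34  0.    0.  ] deg
dp [ -68.8 -319.  -149.9] mm turn [-115.66   -0.      0.  ] deg
```

>>> move_arm(
  deltas=[
    {"dp": [-0.069,0,0],"turn": [8,0,0]},
    {"dp": [-0.069,-0.04,-0.019],"turn": [16,0,0]},
    {"dp": [-0.069,-0.08,-0.038],"turn": [24,0,0]},
    {"dp": [-0.069,-0.12,-0.056],"turn": [32,0,0]},
    {"dp": [-0.069,-0.16,-0.075],"turn": [40,0,0]},
    {"dp": [-0.069,-0.2,-0.094],"turn": [48,0,0]},
    {"dp": [-0.069,-0.24,-0.113],"turn": [56,0,0]},
    {"dp": [-0.069,-0.28,-0.132],"turn": [64.34,0,0]},
    {"dp": [-0.069,-0.319,-0.15],"turn": [64.34,0,0]},
    {"dp": [-0.069,-0.319,-0.15],"turn": [64.34,0,0]},
  ],
  hand=0.07,
  squeeze=25,
)

```text
time: 1.5
tool_pos: [0.4526, 0.1962, 0.2599]
tool_rot: [-1.053, 1.569, -1.058]
contact_force: [-0.2, 0.5, 0.1]
opening: 0.0702
```

Run:
```python
from h import *
st(); plan((.4897,-.2513,.26),0)
```

```text
t 1.5 pos [0.4526 0.1962 0.2599] q [ 0.25  0.24  1.48 -0.    1.42  0.26] 
F [-0.24  0.54  0.07] M [-0.092  0.044 -0.02 ] op 0.0702 
axes x [ 0.001 -0.001 -1.   ] y [ 0.005  1.    -0.001] z [ 1.    -0.005  0.001] jaw az -0.31
dp [   0.6 -447.2   39.5] mm turn [-0.31  0.05  0.08] deg
```

>>> move_arm(
  deltas=[
    {"dp": [0,-0.045,0.004],"turn": [0,0,0]},
    {"dp": [0,-0.095,0.008],"turn": [0,0,0]},
    {"dp": [0,-0.145,0.013],"turn": [0,0,0]},
    {"dp": [0,-0.195,0.018],"turn": [0,0,0]},
    {"dp": [0,-0.245,0.022],"turn": [0,0,0]},
    {"dp": [0,-0.295,0.027],"turn": [0,0,0]},
    {"dp": [0,-0.345,0.031],"turn": [0,0,0]},
    {"dp": [0,-0.395,0.035],"turn": [0,0,0]},
    {"dp": [0,-0.435,0.038],"turn": [0,0,0]},
    {"dp": [0,-0.45,0.04],"turn": [0,0,0]},
  ],
)

```text
time: 2.5
tool_pos: [0.4897, -0.2531, 0.2597]
tool_rot: [-2.455, 1.57, -2.457]
contact_force: [0.4, -0.3, -0.1]
opening: 0.07
```

>>> move_arm(
  deltas=[
    {"dp": [0,0,0]},
    {"dp": [0,0,0]},
    {"dp": [0,0,0]},
  ],
)

```text
invalid input
```

Run:
```python
from h import *
st(); plan((.4897,-.2513,.137),0)
```

```text
t 2.5 pos [ 0.4897 -0.2531  0.2597] q [-0.62  0.35  1.32 -0.    1.47 -0.61] 
F [ 0.35 -0.27 -0.08] M [-0.036  0.058  0.009] op 0.07 
axes x [-0. -0. -1.] y [ 0.003  1.    -0.   ] z [ 1.    -0.003 -0.   ] jaw az -0.16
dp [122.7   1.8   0. ] mm turn [-0.16 -0.02  0.02] deg
```

>>> move_arm(
  deltas=[
    {"dp": [0.03,-0.0013,0],"turn": [0,0,0]},
    {"dp": [0.06,-0.0013,0],"turn": [0,0,0]},
    {"dp": [0.09,-0.0013,0],"turn": [0,0,0]},
    {"dp": [0.11,-0.0013,0],"turn": [0,0,0]},
    {"dp": [0.122,-0.0013,0],"turn": [0,0,0]},
    {"dp": [0.122,-0.0013,0],"turn": [0,0,0]},
    {"dp": [0.122,-0.0013,0],"turn": [0,0,0]},
  ],
)

```text
time: 3.2
tool_pos: [0.4906, -0.2512, 0.1391]
tool_rot: [-0.444, 1.57, -0.443]
contact_force: [-0.2, -0.8, 0.4]
opening: 0.0701
```

Run:
```python
from h import *
st(); plan((.4897,-.2513,.137),0)
p,d=robot.read_camera("scene"); cv2.imwrite("pics/s1.png",cv2.resize(p[110:260,90:290,::-1],(800,600)))
```

```text
t 3.2 pos [ 0.4906 -0.2512  0.1391] q [-0.61  0.43  1.53  0.    1.17 -0.61] 
F [-0.21 -0.83  0.37] M [-0.053  0.062 -0.009] op 0.0701 
axes x [ 0.001 -0.001 -1.   ] y [-0.001  1.    -0.001] z [1.    0.001 0.001] jaw az 0.04
dp [ 2.1 -0.1 -0.9] mm turn [0.04 0.07 0.03] deg
```

View pics/s1.png

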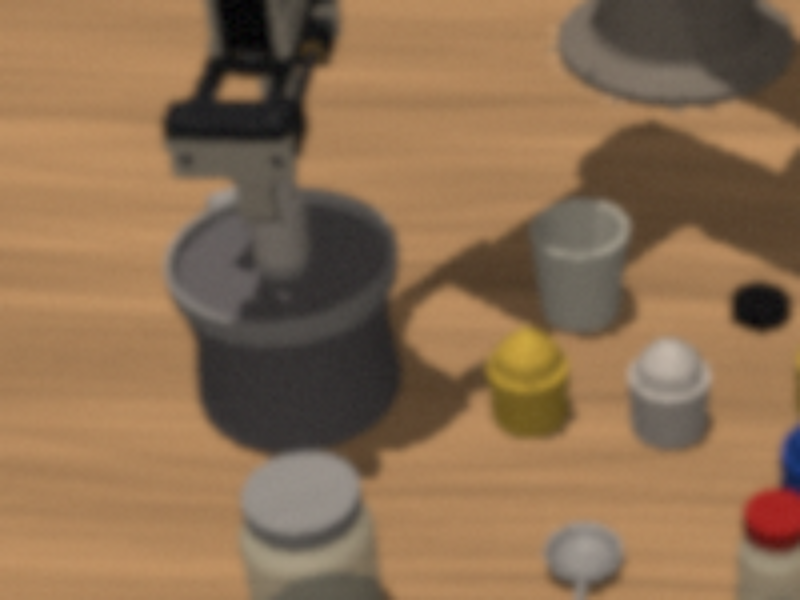

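The gripper straddles the cone on the juicer, at about (275,260) in the crop. Its near finger hides the cone, so I'm closing and checking by the opening.

>>> move_arm(
  deltas=[
    {"dp": [0.002,0,-0.0005],"turn": [0,0,0]},
    {"dp": [0.002,0,-0.0005],"turn": [0,0,0]},
    {"dp": [0.002,0,-0.0005],"turn": [0,0,0]},
    {"dp": [0.002,0,-0.0005],"turn": [0,0,0]},
    {"dp": [0.002,0,-0.0005],"turn": [0,0,0]},
    {"dp": [0.002,0,-0.0005],"turn": [0,0,0]},
    {"dp": [0.002,0,-0.0005],"turn": [0,0,0]},
  ],
  hand=0.03,
  squeeze=25,
)

```text
time: 3.95
tool_pos: [0.4892, -0.2514, 0.1362]
tool_rot: [2.942, 1.57, 2.942]
contact_force: [-1.3, -0.3, 0.5]
opening: 0.0302
```

Run:
```python
from h import *
st()
```

```text
t 3.95 pos [ 0.4892 -0.2514  0.1362] q [-0.61  0.44  1.54 -0.    1.17 -0.61] 
F [-1.31 -0.31  0.51] M [-0.054  0.283 -0.02 ] op 0.0302 
axes x [-0.  0. -1.] y [-0.  1.  0.] z [ 1.  0. -0.] jaw az 0.0
```

The opening reached 30 mm, which doesn't fit a 40 mm drum. I'll look.

Run:
```python
from h import *
p,d=robot.read_camera("scene"); a=cv2.resize(p[130:230,110:210,::-1],(400,400),interpolation=cv2.INTER_CUBIC)
p,d=robot.read_camera("top"); b=cv2.resize(p[165:265,300:400,::-1],(400,400),interpolation=cv2.INTER_CUBIC)
cv2.imwrite("pics/s2.png",np.hstack([a,b]))
```

```text
(no output)
```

View pics/s2.png

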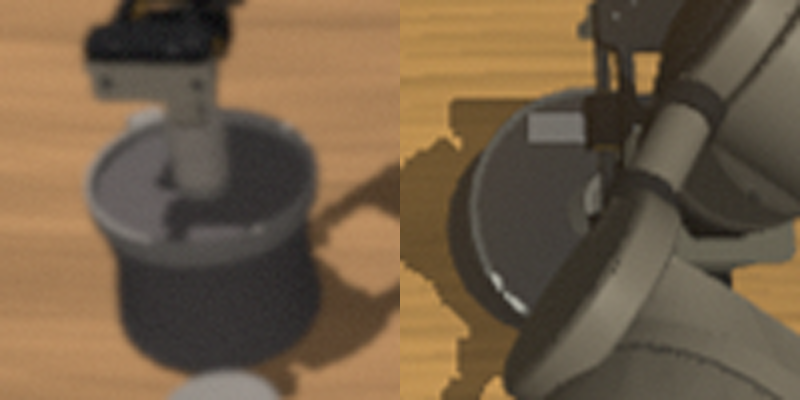

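Run:
```python
from h import *
st()
for n in("scene","top"):
    p,d=robot.read_camera(n);W=cloud(n,d)
    k=(np.hypot(W[...,0]-.49,W[...,1]+.2515)<.06)&(W[...,2]>.127)&(W[...,2]<.2)
    P=W[k];C=p[k]
    print(n,len(P))
    for z in np.arange(.13,.2,.01):
        q=P[(P[:,2]>=z)&(P[:,2]<z+.01)]
        if len(q): print(z.round(3),len(q),"x",q[:,0].min().round(3),q[:,0].max().round(3),"y",q[:,1].min().round(3),q[:,1].max().round(3))
    vs,us=np.where(k); print("px box",us.min(),us.max(),vs.min(),vs.max())
    o=p[...,::-1].copy()
    for X in([.49,-.2513,.184],[.49,-.2513,.137],[.505,-.2513,.137],[.475,-.2513,.137],[.47,-.2513,.156],[.51,-.2513,.156]):
        u,v=proj(n,X)[0]; print(X,(u.round(1),v.round(1)))
    cv2.imwrite(f"pics/s3{n}.png",cv2.resize(o[140:215,130:205] if n=="scene" else o[180:255,310:385],(600,600),interpolation=cv2.INTER_CUBIC))
```

```text
t 4.05 pos [ 0.4893 -0.2514  0.1362] q [-0.61  0.44  1.54 -0.    1.17 -0.61] 
F [-1.18  0.59  1.03] M [-0.097  0.25   0.037] op 0.0301 
axes x [-0.  0. -1.] y [-0.  1.  0.] z [ 1.  0. -0.] jaw az 0.0
scene 277
0.13 45 x 0.482 0.506 y -0.272 -0.236
0.14 37 x 0.492 0.51 y -0.273 -0.236
0.15 47 x 0.488 0.511 y -0.274 -0.235
0.16 60 x 0.48 0.51 y -0.275 -0.235
0.17 19 x 0.481 0.516 y -0.264 -0.241
0.18 25 x 0.464 0.525 y -0.263 -0.241
0.19 29 x 0.465 0.527 y -0.261 -0.241
px box 150 166 145 176
[0.49, -0.2513, 0.184] (np.float64(157.8), np.float64(153.7))
[0.49, -0.2513, 0.137] (np.float64(160.0), np.float64(168.4))
[0.505, -0.2513, 0.137] (np.float64(158.9), np.float64(171.7))
[0.475, -0.2513, 0.137] (np.float64(161.0), np.float64(165.0))
[0.47, -0.2513, 0.156] (np.float64(160.5), np.float64(158.1))
[0.51, -0.2513, 0.156] (np.float64(157.7), np.float64(167.0))
top 81
0.13 11 x 0.476 0.498 y -0.24 -0.233
0.14 7 x 0.48 0.5 y -0.236 -0.233
0.15 12 x 0.477 0.505 y -0.239 -0.232
0.16 29 x 0.483 0.506 y -0.241 -0.232
0.17 13 x 0.486 0.516 y -0.249 -0.236
0.18 1 x 0.511 0.511 y -0.238 -0.238
0.19 1 x 0.507 0.507 y -0.246 -0.246
px box 342 354 203 222
[0.49, -0.2513, 0.184] (np.float64(355.9), np.float64(213.9))
[0.49, -0.2513, 0.137] (np.float64(350.3), np.float64(216.3))
[0.505, -0.2513, 0.137] (np.float64(350.0), np.float64(210.0))
[0.475, -0.2513, 0.137] (np.float64(350.6), np.float64(222.6))
[0.47, -0.2513, 0.156] (np.float64(352.9), np.float64(223.9))
[0.51, -0.2513, 0.156] (np.float64(352.1), np.float64(206.9))
```

View pics/s3scene.png

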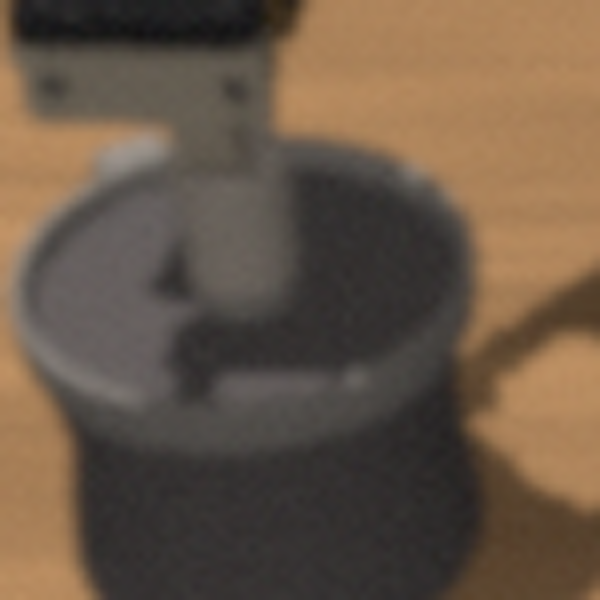

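View pics/s3top.png

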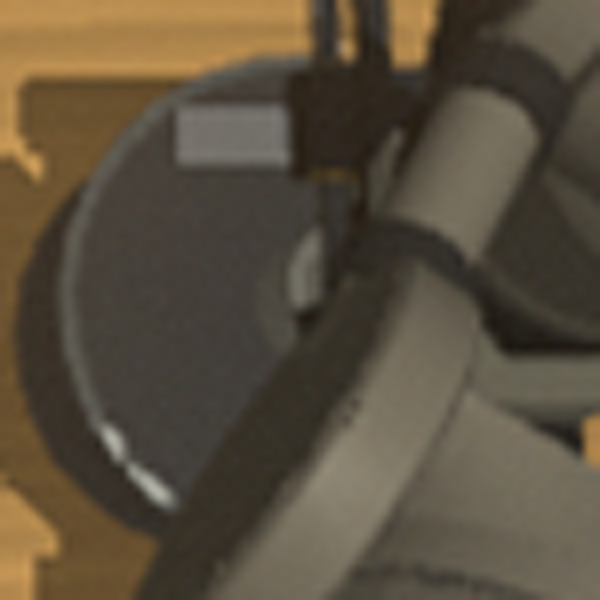

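Run:
```python
from h import *
p,d=robot.read_camera("scene");W=cloud("scene",d)
for v in range(136,184): print(v,W[v,158].round(3),p[v,158],W[v,154].round(3),p[v,154],W[v,164].round(3))
```

```text
136 [ 0.553 -0.228  0.278] [31 32 32] [ 0.558 -0.236  0.282] [35 33 36] [ 0.526 -0.22   0.262]
137 [ 0.563 -0.225  0.282] [34 34 36] [ 0.562 -0.235  0.281] [34 36 35] [ 0.532 -0.219  0.263]
138 [ 0.566 -0.225  0.282] [38 36 38] [ 0.564 -0.235  0.28 ] [33 34 33] [ 0.537 -0.218  0.263]
139 [ 0.57  -0.224  0.281] [44 46 44] [ 0.57  -0.233  0.281] [36 35 35] [ 0.534 -0.219  0.258]
140 [ 0.57  -0.224  0.279] [41 39 40] [ 0.573 -0.233  0.28 ] [36 35 36] [ 0.535 -0.219  0.256]
141 [ 0.577 -0.223  0.28 ] [37 34 34] [ 0.576 -0.232  0.279] [38 38 38] [ 0.536 -0.219  0.254]
142 [ 0.583 -0.221  0.282] [31 30 33] [ 0.58  -0.232  0.279] [38 36 37] [ 0.535 -0.22   0.25 ]
143 [ 0.585 -0.221  0.28 ] [20 20 22] [ 0.583 -0.231  0.278] [27 27 31] [ 0.538 -0.219  0.249]
144 [ 0.585 -0.222  0.277] [25 27 25] [ 0.585 -0.231  0.277] [26 24 26] [ 0.536 -0.22   0.245]
145 [ 0.586 -0.222  0.275] [39 37 34] [ 0.582 -0.232  0.272] [46 44 40] [ 0.173 -0.313  0.001]
146 [ 0.586 -0.222  0.272] [68 61 56] [ 0.582 -0.232  0.269] [72 68 60] [ 0.178 -0.312 -0.   ]
147 [ 0.582 -0.224  0.267] [89 83 74] [ 0.583 -0.233  0
[... 2834 characters left out ...]
] [77 73 70] [ 0.496 -0.242  0.117]
177 [ 0.5   -0.257  0.115] [89 84 79] [ 0.496 -0.269  0.112] [77 73 69] [ 0.501 -0.241  0.117]
178 [ 0.502 -0.257  0.114] [83 77 74] [ 0.498 -0.269  0.111] [82 78 78] [ 0.5   -0.242  0.113]
179 [ 0.501 -0.258  0.11 ] [73 68 66] [ 0.504 -0.268  0.112] [75 70 69] [ 0.5   -0.242  0.109]
180 [ 0.505 -0.257  0.109] [62 58 56] [ 0.507 -0.267  0.111] [60 56 55] [ 0.503 -0.242  0.108]
181 [ 0.513 -0.255  0.113] [56 52 53] [ 0.51  -0.267  0.109] [54 51 50] [ 0.509 -0.24   0.11 ]
182 [ 0.514 -0.256  0.109] [53 50 49] [ 0.513 -0.266  0.109] [51 48 47] [ 0.512 -0.24   0.109]
183 [ 0.517 -0.255  0.109] [49 46 45] [ 0.522 -0.264  0.112] [51 49 48] [ 0.522 -0.238  0.113]
```

Run:
```python
from h import *
D=np.load("scene0.npz");W=cloud("scene",D["d"])
w=W[40:105,385:470].reshape(-1,3)
k=(np.hypot(w[:,0]-.227,w[:,1]-.473)<.12)&(w[:,2]>.05);w=w[k]
print(len(w),w.min(0),w.max(0)); print(np.sort(w[:,2])[:25].round(3)); print(w[np.argsort(w[:,2])[:12]].round(3))
```

```text
2094 [0.15484265 0.37259419 0.22671908] [0.30566012 0.56861189 0.40991955]
[0.227 0.227 0.228 0.228 0.228 0.229 0.23  0.231 0.231 0.232 0.232 0.232
 0.233 0.233 0.233 0.233 0.234 0.234 0.235 0.235 0.236 0.236 0.236 0.237
 0.237]
[[0.259 0.51  0.227]
 [0.202 0.433 0.227]
 [0.255 0.511 0.228]
 [0.216 0.421 0.228]
 [0.256 0.514 0.228]
 [0.219 0.423 0.229]
 [0.214 0.427 0.23 ]
 [0.21  0.422 0.231]
 [0.216 0.421 0.231]
 [0.258 0.512 0.232]
 [0.264 0.514 0.232]
 [0.212 0.424 0.232]]
```

The finger tips really sit about 38 mm higher than the reported TCP: depth gives 0.176 against 0.136 here, and 0.227 against 0.191 at the start. The fingers were only pinching the dome. I'll open, go 38 mm lower, and use this offset from now on.

>>> move_arm(
  deltas=[
    {"dp": [0,0,0],"turn": [0,0,0]},
    {"dp": [0,0,0],"turn": [0,0,0]},
    {"dp": [0,0,0],"turn": [0,0,0]},
    {"dp": [0,0,0],"turn": [0,0,0]},
    {"dp": [0.01,0,0],"turn": [0,0,0]},
    {"dp": [0.02,0,0],"turn": [0,0,0]},
    {"dp": [0.03,0,0],"turn": [0,0,0]},
    {"dp": [0.038,0,0],"turn": [0,0,0]},
    {"dp": [0.038,0,0],"turn": [0,0,0]},
    {"dp": [0.038,0,0],"turn": [0,0,0]},
  ],
  hand=0.07,
)

```text
time: 5.2
tool_pos: [0.4894, -0.2513, 0.0979]
tool_rot: [2.391, 1.57, 2.391]
contact_force: [0.7, -0.4, 0.7]
opening: 0.0703
```

Run:
```python
from h import *
st()
p,d=robot.read_camera("scene");W=cloud("scene",d)
k=(np.hypot(W[...,0]-.49,W[...,1]+.2515)<.06)&(W[...,2]>.125)&(W[...,0]>.515)
print(np.sort(W[k][:,2])[:12].round(3)); 
cv2.imwrite("pics/s4.png",cv2.resize(p[120:220,105:205,::-1],(500,500),interpolation=cv2.INTER_CUBIC))
```

```text
t 5.2 pos [ 0.4894 -0.2513  0.0979] q [-0.61  0.48  1.59  0.    1.08 -0.61] 
F [ 0.72 -0.37  0.73] M [-0.102  0.138  0.014] op 0.0703 
axes x [-0.  0. -1.] y [-0.  1.  0.] z [ 1.  0. -0.] jaw az 0.0
[0.134 0.134 0.134 0.135 0.136 0.136 0.136 0.137 0.143 0.144 0.145 0.146]
```

View pics/s4.png

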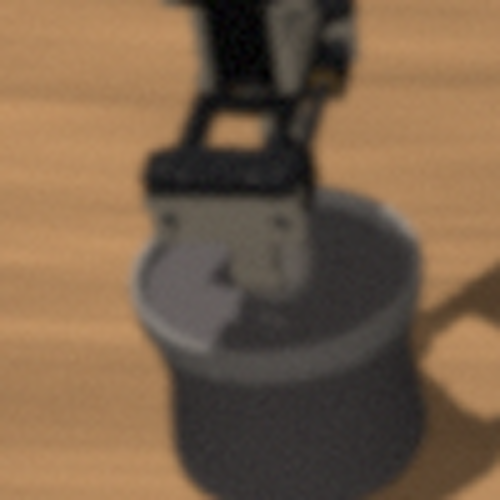

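Now the tip is at z≈0.135, in front of the drum at crop (275,295). Closing.

>>> move_arm(
  deltas=[
    {"dp": [0,0,0],"turn": [0,0,0]},
    {"dp": [0,0,0],"turn": [0,0,0]},
    {"dp": [0,0,0],"turn": [0,0,0]},
    {"dp": [0,0,0],"turn": [0,0,0]},
    {"dp": [0,0,0],"turn": [0,0,0]},
    {"dp": [0,0,0],"turn": [0,0,0]},
    {"dp": [0,0,0],"turn": [0,0,0]},
    {"dp": [0,0,0],"turn": [0,0,0]},
  ],
  hand=0.03,
  squeeze=25,
)

```text
time: 6.05
tool_pos: [0.4892, -0.2513, 0.0984]
tool_rot: [2.946, 1.57, 2.946]
contact_force: [-4.2, 0.4, 3.8]
opening: 0.0395
```

>>> move_arm(
  deltas=[
    {"dp": [-0.005,0,0],"turn": [0,0,0]},
    {"dp": [-0.015,0,0],"turn": [0,0,0]},
    {"dp": [-0.025,0,0],"turn": [0,0,0]},
    {"dp": [-0.04,0,0],"turn": [0,0,0]},
    {"dp": [-0.06,0,0],"turn": [0,0,0]},
    {"dp": [-0.08,0,0],"turn": [0,0,0]},
    {"dp": [-0.1,0,0],"turn": [0,0,0]},
    {"dp": [-0.1,0,0],"turn": [0,0,0]},
    {"dp": [-0.1,0,0],"turn": [0,0,0]},
  ],
)

```text
time: 6.95
tool_pos: [0.4897, -0.2513, 0.1985]
tool_rot: [-0.361, 1.569, -0.361]
contact_force: [0.1, -0.3, -0.5]
opening: 0.0396
```

Run:
```python
from h import *
st(); plan((.4755,.2939,.20),0)
p,d=robot.read_camera("scene")
cv2.imwrite("pics/s5.png",cv2.resize(p[100:220,105:225,::-1],(500,500),interpolation=cv2.INTER_CUBIC))
```

```text
t 6.95 pos [ 0.4897 -0.2513  0.1985] q [-0.61  0.38  1.44  0.    1.32 -0.61] 
F [ 0.13 -0.32 -0.48] M [-0.109  0.03   0.013] op 0.0396 
axes x [ 0.001 -0.    -1.   ] y [-0.  1. -0.] z [1.    0.    0.001] jaw az 0.01
dp [ -1.8 545.2 -14.1] mm turn [0.01 0.07 0.03] deg
```

View pics/s5.png

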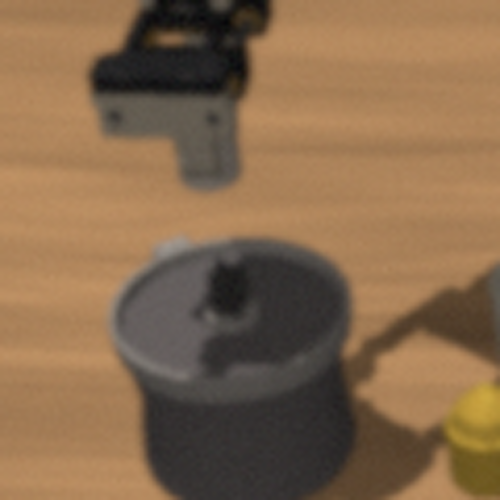

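The cone is off: the bare dark shaft shows at crop (228,285) and the cone is in the fingers at (210,180). Next I carry it to the tray.

>>> move_arm(
  deltas=[
    {"dp": [0,0.03,0],"turn": [0,0,0]},
    {"dp": [0,0.075,0],"turn": [0,0,0]},
    {"dp": [0,0.125,0],"turn": [0,0,0]},
    {"dp": [0,0.175,0],"turn": [0,0,0]},
    {"dp": [0,0.225,0],"turn": [0,0,0]},
    {"dp": [0,0.275,-0.004],"turn": [0,0,0]},
    {"dp": [0,0.325,-0.008],"turn": [0,0,0]},
    {"dp": [0,0.375,-0.01],"turn": [0,0,0]},
    {"dp": [0,0.425,-0.012],"turn": [0,0,0]},
    {"dp": [0,0.465,-0.014],"turn": [0,0,0]},
  ],
)

```text
time: 8.0
tool_pos: [0.4742, 0.2162, 0.197]
tool_rot: [3.125, 1.569, 3.126]
contact_force: [1.0, 0.4, -0.4]
opening: 0.0395
```

>>> move_arm(
  deltas=[
    {"dp": [0,0.03,0],"turn": [0,0,0]},
    {"dp": [0,0.06,0],"turn": [0,0,0]},
    {"dp": [0,0.078,0],"turn": [0,0,0]},
    {"dp": [0.03,0.08,0],"turn": [0,0,0]},
    {"dp": [0.06,0.08,0],"turn": [0,0,0]},
    {"dp": [0.09,0.08,0],"turn": [0,0,0]},
    {"dp": [0.12,0.08,0],"turn": [0,0,0]},
    {"dp": [0.14,0.08,0],"turn": [0,0,0]},
    {"dp": [0.14,0.08,0],"turn": [0,0,0]},
    {"dp": [0.14,0.08,0],"turn": [0,0,0]},
  ],
)

```text
time: 9.0
tool_pos: [0.4751, 0.2936, 0.0578]
tool_rot: [-2.816, 1.569, -2.816]
contact_force: [0.0, -0.0, -0.5]
opening: 0.0393
```

Run:
```python
from h import *
st(); plan((.4755,.2939,-.015),0)
p,d=robot.read_camera("scene")
cv2.imwrite("pics/s6.png",cv2.resize(p[110:240,300:430,::-1],(500,500),interpolation=cv2.INTER_CUBIC))
W=cloud("scene",d)
k=(np.hypot(W[...,0]-.4755,W[...,1]-.294)<.045)&(W[...,2]>.035);w=W[k];print(np.sort(w[:,2])[:10].round(3))
```

```text
t 9.0 pos [0.4751 0.2936 0.0578] q [0.42 0.54 1.61 0.   1.   0.42] 
F [ 0.05 -0.03 -0.47] M [-0.078  0.086 -0.035] op 0.0393 
axes x [-0.001 -0.    -1.   ] y [-0.  1. -0.] z [ 1.     0.    -0.001] jaw az 0.0
dp [72.8  0.4  0.5] mm turn [ 0.   -0.07  0.03] deg
[0.079 0.08  0.08  0.081 0.081 0.082 0.082 0.082 0.082 0.083]
```

View pics/s6.png

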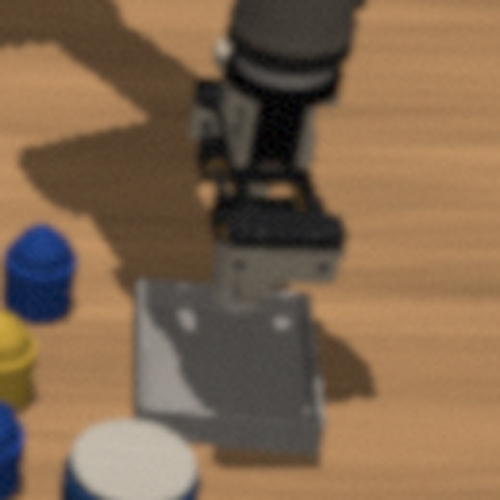

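Cone in the fingers at crop (240,295), above the tray at (230,370). Depth puts its underside at about 0.079. Lowering gently.

>>> move_arm(
  deltas=[
    {"dp": [0.02,0,0],"turn": [0,0,0]},
    {"dp": [0.04,0,0],"turn": [0,0,0]},
    {"dp": [0.055,0,0],"turn": [0,0,0]},
    {"dp": [0.063,0,0],"turn": [0,0,0]},
    {"dp": [0.068,0,0],"turn": [0,0,0]},
    {"dp": [0.07,0,0],"turn": [0,0,0]},
    {"dp": [0.071,0,0],"turn": [0,0,0]},
    {"dp": [0.071,0,0],"turn": [0,0,0]},
    {"dp": [0.071,0,0],"turn": [0,0,0]},
  ],
)

```text
time: 9.95
tool_pos: [0.4757, 0.2938, -0.0123]
tool_rot: [0.472, 1.57, 0.473]
contact_force: [-0.7, -0.2, -0.7]
opening: 0.0394
```

No contact yet. I'll creep down a few mm.

>>> move_arm(
  deltas=[
    {"dp": [0.001,0,0],"turn": [0,0,0]},
    {"dp": [0.002,0,0],"turn": [0,0,0]},
    {"dp": [0.002,0,0],"turn": [0,0,0]},
    {"dp": [0.002,0,0],"turn": [0,0,0]},
  ],
)

```text
time: 10.35
tool_pos: [0.4754, 0.2936, -0.0148]
tool_rot: [1.968, 1.571, 1.968]
contact_force: [-0.6, 0.1, -0.0]
opening: 0.039
```

>>> move_arm(
  deltas=[
    {"dp": [0.001,0,0],"turn": [0,0,0]},
    {"dp": [0.002,0,0],"turn": [0,0,0]},
    {"dp": [0.002,0,0],"turn": [0,0,0]},
    {"dp": [0.002,0,0],"turn": [0,0,0]},
  ],
)

```text
time: 10.75
tool_pos: [0.4754, 0.2937, -0.0166]
tool_rot: [0.638, 1.571, 0.638]
contact_force: [-1.0, -1.1, 1.4]
opening: 0.0392
```

Run:
```python
from h import *
st()
```

```text
t 10.75 pos [ 0.4754  0.2937 -0.0166] q [0.42 0.65 1.67 0.   0.83 0.42] 
F [-0.97 -1.14  1.42] M [-0.142  0.161 -0.027] op 0.0392 
axes x [ 0.  0. -1.] y [-0.  1.  0.] z [1. 0. 0.] jaw az 0.01
```

>>> move_arm(
  deltas=[
    {"dp": [0.001,0,0],"turn": [0,0,0]},
    {"dp": [0.001,0,0],"turn": [0,0,0]},
    {"dp": [0.001,0,0],"turn": [0,0,0]},
  ],
)

```text
time: 11.05
tool_pos: [0.4755, 0.2937, -0.0167]
tool_rot: [0.431, 1.57, 0.431]
contact_force: [-3.9, -1.6, 9.9]
opening: 0.0396
```

The cone is on the floor. Release, then rise.

>>> move_arm(
  deltas=[
    {"dp": [-0.001,0,0],"turn": [0,0,0]},
    {"dp": [-0.001,0,0],"turn": [0,0,0]},
    {"dp": [-0.001,0,0],"turn": [0,0,0]},
    {"dp": [-0.001,0,0],"turn": [0,0,0]},
    {"dp": [-0.001,0,0],"turn": [0,0,0]},
    {"dp": [-0.001,0,0],"turn": [0,0,0]},
  ],
  hand=0.07,
)

```text
time: 11.65
tool_pos: [0.4754, 0.2936, -0.0169]
tool_rot: [-2.95, 1.571, -2.95]
contact_force: [0.5, 0.1, 0.0]
opening: 0.0701
```

>>> move_arm(
  deltas=[
    {"dp": [-0.02,0,0],"turn": [0,0,0]},
    {"dp": [-0.05,0,0],"turn": [0,0,0]},
    {"dp": [-0.09,0,0],"turn": [0,0,0]},
    {"dp": [-0.13,0,0],"turn": [0,0,0]},
    {"dp": [-0.17,0,0],"turn": [0,0,0]},
    {"dp": [-0.17,-0.04,0],"turn": [0,0,0]},
    {"dp": [-0.17,-0.09,0],"turn": [0,0,0]},
    {"dp": [-0.17,-0.09,0],"turn": [0,0,0]},
  ],
)

```text
time: 12.45
tool_pos: [0.4753, 0.1992, 0.1536]
tool_rot: [-1.594, 1.569, -1.598]
contact_force: [-0.6, 0.6, 0.1]
opening: 0.0702
```

Run:
```python
from h import *
st()
p,d=robot.read_camera("scene"); a=cv2.resize(p[150:250,310:410,::-1],(400,400),interpolation=cv2.INTER_CUBIC)
W=cloud("scene",d); k=(np.hypot(W[...,0]-.4755,W[...,1]-.2937)<.045)&(W[...,2]>.012)&(W[...,2]<.09);w=W[k];print(w.max(0),w[w[:,2]>.06].mean(0))
img,d=avg("top",8); np.savez("topB.npz",p=img,d=d)
b=cv2.resize(img[185:225,332:372,::-1],(400,400),interpolation=cv2.INTER_CUBIC)
cv2.imwrite("pics/s7.png",np.hstack([a,cv2.convertScaleAbs(b,alpha=1.6)]))
cv2.imwrite("pics/t7.png",img[...,::-1])
```

```text
t 12.45 pos [0.4753 0.1992 0.1536] q [ 0.25  0.36  1.61 -0.    1.17  0.25] 
F [-0.59  0.65  0.11] M [-0.05   0.133  0.031] op 0.0702 
axes x [-0.    -0.002 -1.   ] y [ 0.004  1.    -0.002] z [ 1.    -0.004 -0.   ] jaw az -0.23
[0.49968125 0.30973008 0.07009751] [0.48146443 0.28838193 0.06388913][ WARN:0@9.558] global loadsave.cpp:1063 imwrite_ Unsupported depth image for selected encoder is fallbacked to CV_8U.
```

View pics/s7.png

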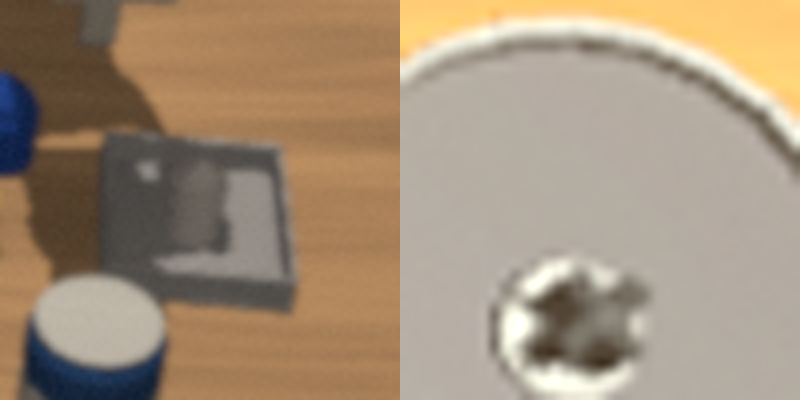

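View pics/t7.png

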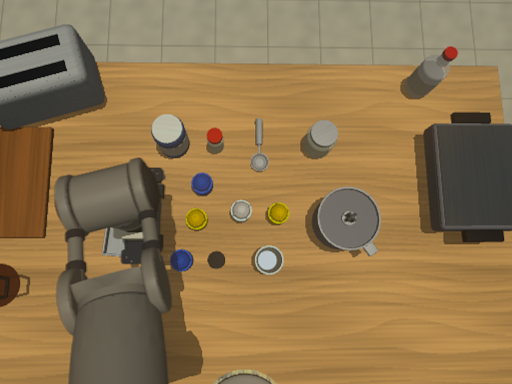

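The small cone stands upright in the tray at scene crop (200,205), with its top at z≈0.070. In the top crop the bare cross shaft is at (575,325). Next I measure the cross direction and refine the large cone.

Run:
```python
from h import *
img=np.load("topB.npz")["p"];g=img.mean(2)
# shaft centre: dark mask centroid on plane z=.148
W=cloud("top",np.load("topB.npz")["d"])
k=(np.hypot(W[...,0]-.4897,W[...,1]+.2513)<.03)&(W[...,2]>.142)&(W[...,2]<.153);w=W[k];print("shaft depth",len(w),w.mean(0),(w.max(0)+w.min(0))/2)
for c in((.4897,-.2513),tuple(w.mean(0)[:2])):
  for r in(.006,.008,.009,.010,.011,.012):
    l=unwrap(g,c,[r],.148)[0]; f=np.exp(-1j*4*np.deg2rad(np.arange(360)))@l/360
    print(c,r,"amp",abs(f).round(1),"dark az",((-np.rad2deg(np.angle(f))/4+45)%90).round(1))
for c in((.5172,.0090),(.518,.009),(.5165,.009)):
  for r,z in((.024,.050),(.0255,.047),(.0265,.046)):
    l=unwrap(g,c,[r],z)[0]; l=np.minimum(l-np.median(l),0); f=np.exp(-1j*4*np.deg2rad(np.arange(360)))@l/360
    print("large",c,r,abs(f).round(1),((-np.rad2deg(np.angle(f))/4+45)%90).round(1))
```

```text
shaft depth 53 [ 0.48983701 -0.25157368  0.14792196] [ 0.48971907 -0.25116154  0.14600024]
(0.4897, -0.2513) 0.006 amp 1.5 dark az 32.5
(0.4897, -0.2513) 0.008 amp 5.6 dark az 28.6
(0.4897, -0.2513) 0.009 amp 6.0 dark az 28.6
(0.4897, -0.2513) 0.01 amp 4.6 dark az 28.0
(0.4897, -0.2513) 0.011 amp 2.0 dark az 20.9
(0.4897, -0.2513) 0.012 amp 2.5 dark az 87.6
(np.float64(0.48983700907754046), np.float64(-0.25157367831641964)) 0.006 amp 1.7 dark az 34.2
(np.float64(0.48983700907754046), np.float64(-0.25157367831641964)) 0.008 amp 5.4 dark az 28.9
(np.float64(0.48983700907754046), np.float64(-0.25157367831641964)) 0.009 amp 5.4 dark az 28.3
(np.float64(0.48983700907754046), np.float64(-0.25157367831641964)) 0.01 amp 3.9 dark az 27.1
(np.float64(0.48983700907754046), np.float64(-0.25157367831641964)) 0.011 amp 1.7 dark az 15.5
(np.float64(0.48983700907754046), np.float64(-0.25157367831641964)) 0.012 amp 3.2 dark az 86.2
large (0.5172, 0.009) 0.024 5.0 34.1
large (0.5172, 0.009) 0.0255 4.8 31.6
large (0.5172, 0.009) 0.0265 3.4 30.1
large (0.518, 0.009) 0.024 5.2 34.4
large (0.518, 0.009) 0.0255 4.9 31.7
large (0.518, 0.009) 0.0265 3.7 29.1
large (0.5165, 0.009) 0.024 4.5 35.6
large (0.5165, 0.009) 0.0255 4.0 31.0
large (0.5165, 0.009) 0.0265 3.7 30.7
```

>>> move_arm(
  deltas=[
    {"dp": [0,-0.04,0.01],"turn": [0,0,0]},
    {"dp": [0,-0.085,0.02],"turn": [0,0,0]},
    {"dp": [0,-0.13,0.03],"turn": [0,0,0]},
    {"dp": [0,-0.17,0.04],"turn": [0,0,0]},
    {"dp": [0,-0.19,0.042],"turn": [0,0,0]},
    {"dp": [0.02,-0.19,0.042],"turn": [0,0,0]},
    {"dp": [0.04,-0.19,0.042],"turn": [0,0,0]},
    {"dp": [0.05,-0.19,0.042],"turn": [0,0,0]},
    {"dp": [0.05,-0.19,0.042],"turn": [0,0,0]},
    {"dp": [0.05,-0.19,0.042],"turn": [0,0,0]},
  ],
  hand=0.08,
)

```text
time: 13.9
tool_pos: [0.5178, 0.014, 0.1037]
tool_rot: [0.094, 1.57, 0.095]
contact_force: [-0.4, 1.0, 0.5]
opening: 0.0799
```

Run:
```python
from h import *
st(); plan((.5172,.0090,-.020),0)
```

```text
t 13.9 pos [0.5178 0.014  0.1037] q [-0.12  0.42  1.67  0.    1.05 -0.12] 
F [-0.38  1.04  0.54] M [-0.039  0.064 -0.031] op 0.0799 
axes x [ 0.001  0.    -1.   ] y [-0.001  1.     0.   ] z [1.    0.001 0.001] jaw az 0.04
dp [123.7  -5.   -0.7] mm turn [ 0.04  0.03 -0.  ] deg
```

>>> move_arm(
  deltas=[
    {"dp": [0.0,-0.005,-0.0005],"turn": [0,0,0]},
    {"dp": [0.03,-0.005,-0.0005],"turn": [0,0,0]},
    {"dp": [0.06,-0.005,-0.0005],"turn": [0,0,0]},
    {"dp": [0.09,-0.005,-0.0005],"turn": [0,0,0]},
    {"dp": [0.11,-0.005,-0.0005],"turn": [0,0,0]},
    {"dp": [0.12,-0.005,-0.0005],"turn": [0,0,0]},
    {"dp": [0.123,-0.005,-0.0005],"turn": [0,0,0]},
    {"dp": [0.123,-0.005,-0.0005],"turn": [0,0,0]},
    {"dp": [0.123,-0.005,-0.0005],"turn": [0,0,0]},
  ],
)

```text
time: 14.8
tool_pos: [0.5179, 0.0085, -0.0186]
tool_rot: [-0.085, 1.569, -0.085]
contact_force: [-0.8, 0.2, -0.3]
opening: 0.08
```

Run:
```python
from h import *
st(); plan((.5172,.0090,-.020),0)
p,d=robot.read_camera("scene")
cv2.imwrite("pics/s8.png",cv2.resize(p[140:260,200:320,::-1],(500,500),interpolation=cv2.INTER_CUBIC))
```

```text
t 14.8 pos [ 0.5179  0.0085 -0.0186] q [-0.13  0.59  1.79  0.    0.76 -0.13] 
F [-0.76  0.17 -0.25] M [-0.12   0.04   0.005] op 0.08 
axes x [ 0.002 -0.    -1.   ] y [-0.  1. -0.] z [1.    0.    0.002] jaw az 0.01
dp [ 1.4  0.5 -0.7] mm turn [0.01 0.13 0.01] deg
```

View pics/s8.png

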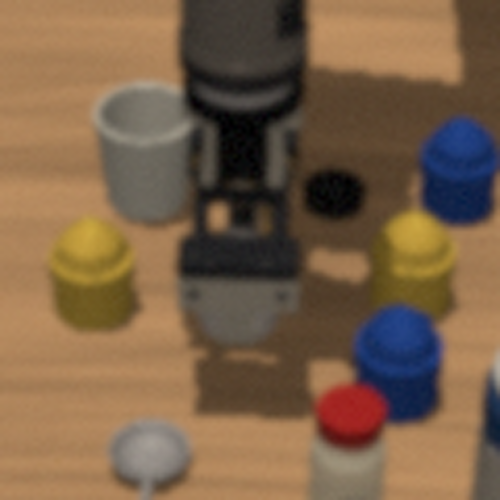

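The gripper straddles the white cone at crop (240,310), clear of the neighbours. Closing.

>>> move_arm(
  deltas=[
    {"dp": [0.001,0.0005,-0.0005],"turn": [0,0,0]},
    {"dp": [0.001,0.0005,-0.0005],"turn": [0,0,0]},
    {"dp": [0.001,0.0005,-0.0005],"turn": [0,0,0]},
    {"dp": [0.001,0.0005,-0.0005],"turn": [0,0,0]},
    {"dp": [0.001,0.0005,-0.0005],"turn": [0,0,0]},
    {"dp": [0.001,0.0005,-0.0005],"turn": [0,0,0]},
    {"dp": [0.001,0.0005,-0.0005],"turn": [0,0,0]},
  ],
  hand=0.045,
  squeeze=50,
)

```text
time: 15.55
tool_pos: [0.5165, 0.0092, -0.0206]
tool_rot: [0.202, 1.571, 0.202]
contact_force: [-0.0, -0.5, 3.2]
opening: 0.0551
```

>>> move_arm(
  deltas=[
    {"dp": [-0.02,0,0],"turn": [0,0,0]},
    {"dp": [-0.05,0,0],"turn": [0,0,0]},
    {"dp": [-0.09,0,0],"turn": [0,0,0]},
    {"dp": [-0.13,0,0],"turn": [0,0,0]},
    {"dp": [-0.17,0,0],"turn": [0,0,0]},
    {"dp": [-0.2,0,0],"turn": [0,0,0]},
    {"dp": [-0.2,0,0],"turn": [0,0,0]},
    {"dp": [-0.2,0,0],"turn": [0,0,0]},
  ],
)

```text
time: 16.35
tool_pos: [0.5162, 0.0091, 0.179]
tool_rot: [0.277, 1.571, 0.277]
contact_force: [0.0, 0.8, -1.5]
opening: 0.0549
```

Run:
```python
from h import *
st(); plan((.4897,-.2513,.185),3)
```

```text
t 16.35 pos [0.5162 0.0091 0.179 ] q [-0.13  0.34  1.57  0.    1.24 -0.13] 
F [ 0.02  0.77 -1.53] M [-0.03   0.119  0.009] op 0.0549 
axes x [ 0.  0. -1.] y [-0.  1.  0.] z [1. 0. 0.] jaw az 0.0
dp [  -6.  -260.4  -26.5] mm turn [-3.    0.01 -0.  ] deg
```

>>> move_arm(
  deltas=[
    {"dp": [0,-0.03,-0.003],"turn": [0,0,0]},
    {"dp": [0,-0.07,-0.007],"turn": [-1,0,0]},
    {"dp": [0,-0.11,-0.011],"turn": [-1,0,0]},
    {"dp": [0,-0.15,-0.015],"turn": [-2,0,0]},
    {"dp": [0,-0.19,-0.019],"turn": [-2,0,0]},
    {"dp": [0,-0.23,-0.023],"turn": [-3,0,0]},
    {"dp": [0,-0.25,-0.026],"turn": [-3,0,0]},
    {"dp": [0,-0.2605,-0.0265],"turn": [-3,0,0]},
    {"dp": [0,-0.2605,-0.0265],"turn": [-3,0,0]},
    {"dp": [0,-0.2605,-0.0265],"turn": [-3,0,0]},
  ],
)

```text
time: 17.35
tool_pos: [0.4897, -0.2502, 0.1782]
tool_rot: [2.217, 1.569, 2.27]
contact_force: [0.3, 1.1, -1.3]
opening: 0.0549
```

Run:
```python
from h import *
st(); plan((.4897,-.2513,.130),3)
p,d=robot.read_camera("scene");W=cloud("scene",d)
cv2.imwrite("pics/s9.png",cv2.resize(p[90:210,105:225,::-1],(500,500),interpolation=cv2.INTER_CUBIC))
p,d=robot.read_camera("top")
cv2.imwrite("pics/t9.png",cv2.resize(p[160:260,300:400,::-1],(500,500),interpolation=cv2.INTER_CUBIC))
k=(np.hypot(W[...,0]-.49,W[...,1]+.2515)<.04)&(W[...,2]>.175)&(W[...,2]<.235);w=W[k];print(w.min(0),w.max(0))
for z in(.2,.205,.21,.215):
    q=w[(abs(w[:,2]-z)<.0025)];print(z,q[:,1].min(),q[:,1].max(),q[:,0].max())
```

```text
t 17.35 pos [ 0.4897 -0.2502  0.1782] q [-0.61  0.4   1.47  0.    1.27 -0.66] 
F [ 0.28  1.08 -1.26] M [-0.056  0.067 -0.003] op 0.0549 
axes x [-0.001  0.002 -1.   ] y [-0.053  0.999  0.002] z [ 0.999  0.053 -0.001] jaw az 3.02
dp [48.2 -1.2  0. ] mm turn [ 0.02 -0.08 -0.1 ] deg
[ 0.483677   -0.27877178  0.19902792] [ 0.52967598 -0.22529994  0.23497408]
0.2 -0.2746753238617736 -0.22830714726924925 0.5175168349688212
0.205 -0.27614321298909716 -0.22679015429938332 0.5199760244509555
0.21 -0.27544473737945274 -0.2265504633483907 0.5192877753131588
0.215 -0.2782090098419148 -0.2255725808370476 0.5182564300100021
```

View pics/s9.png

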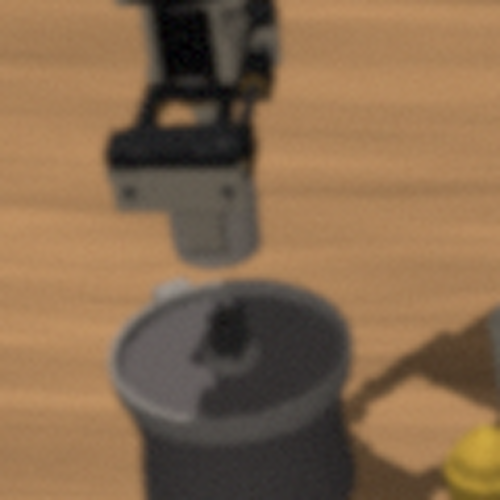

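View pics/t9.png

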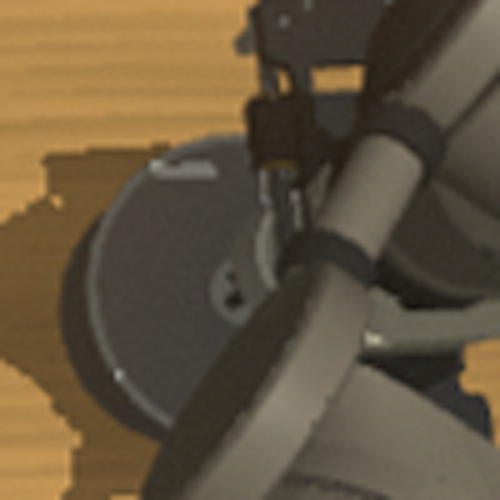

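The cone is held above the shaft: cone at scene crop (215,230), shaft at (230,330). Its measured y centre is about -0.2515. Lowering to just above the mesh depth.

>>> move_arm(
  deltas=[
    {"dp": [0.015,0,0],"turn": [0,0,0]},
    {"dp": [0.03,0,0],"turn": [0,0,0]},
    {"dp": [0.042,0,0],"turn": [0,0,0]},
    {"dp": [0.05,0,0],"turn": [0,0,0]},
    {"dp": [0.055,0,0],"turn": [0,0,0]},
    {"dp": [0.055,0,0],"turn": [0,0,0]},
  ],
)

```text
time: 18.05
tool_pos: [0.4898, -0.251, 0.1237]
tool_rot: [2.357, 1.57, 2.41]
contact_force: [-0.4, 0.6, -1.6]
opening: 0.0546
```

Run:
```python
from h import *
st(); plan((.4897,-.2513,.1174),3)
```

```text
t 18.05 pos [ 0.4898 -0.251   0.1237] q [-0.61  0.45  1.55  0.    1.14 -0.67] 
F [-0.39  0.65 -1.64] M [-0.09   0.041 -0.026] op 0.0546 
axes x [-0.001  0.001 -1.   ] y [-0.053  0.999  0.001] z [ 0.999  0.053 -0.001] jaw az 3.02
dp [ 6.3 -0.3 -0.1] mm turn [ 0.02 -0.04 -0.04] deg
```

>>> move_arm(
  deltas=[
    {"dp": [0.003,0,0],"turn": [0,0,0]},
    {"dp": [0.005,0,0],"turn": [0,0,0]},
    {"dp": [0.007,0,0],"turn": [0,0,0]},
    {"dp": [0.008,0,0],"turn": [0,0,0]},
    {"dp": [0.008,0,0],"turn": [0,0,0]},
  ],
)

```text
time: 18.55
tool_pos: [0.4902, -0.2516, 0.1171]
tool_rot: [-0.631, 1.569, -0.578]
contact_force: [-0.8, 0.5, 5.6]
opening: 0.0548
```

It's unmeshed: 7 N at the 8 mm stop. I'll turn under light pressure, first one way.

>>> move_arm(
  deltas=[
    {"dp": [0.001,0,0],"turn": [1,0,0]},
    {"dp": [0.001,0,0],"turn": [2,0,0]},
    {"dp": [0.001,0,0],"turn": [3,0,0]},
    {"dp": [0.001,0,0],"turn": [4,0,0]},
  ],
)

```text
time: 18.95
tool_pos: [0.4906, -0.252, 0.1165]
tool_rot: [-0.638, 1.568, -0.656]
contact_force: [-0.8, -0.3, 6.7]
opening: 0.0551
```

Run:
```python
from h import *
st()
```

```text
t 18.95 pos [ 0.4906 -0.252   0.1165] q [-0.61  0.46  1.56 -0.    1.12 -0.6 ] 
F [-0.83 -0.27  6.67] M [-0.039  0.339  0.013] op 0.0551 
axes x [ 0.002 -0.002 -1.   ] y [ 0.018  1.    -0.002] z [ 1.    -0.018  0.002] jaw az -1.04
```

>>> move_arm(
  deltas=[
    {"dp": [0,0.0005,-0.0005],"turn": [-2,0,0]},
    {"dp": [0,0.0005,-0.0005],"turn": [-4,0,0]},
    {"dp": [0,0.0005,-0.0005],"turn": [-5,0,0]},
    {"dp": [0,0.0005,-0.0005],"turn": [-6,0,0]},
    {"dp": [0,0.0005,-0.0005],"turn": [-7,0,0]},
    {"dp": [0,0.0005,-0.0005],"turn": [-8,0,0]},
  ],
)

```text
time: 19.55
tool_pos: [0.4901, -0.2514, 0.1165]
tool_rot: [-0.723, 1.568, -0.6]
contact_force: [-1.5, 0.3, 6.6]
opening: 0.0554
```

Run:
```python
from h import *
st()
```

```text
t 19.55 pos [ 0.4901 -0.2514  0.1165] q [-0.61  0.46  1.56  0.    1.12 -0.74] 
F [-1.47  0.28  6.6 ] M [-0.065  0.209  0.008] op 0.0554 
axes x [ 0.002 -0.002 -1.   ] y [-0.122  0.992 -0.002] z [0.992 0.122 0.002] jaw az 7.03
```

Still unmeshed over cone angles of about 31–40°. I'll check the shaft direction and the spout more carefully in the averaged picture.

Run:
```python
from h import *
img=np.load("topB.npz")["p"]
def crop(u0,v0,u1,v1,s,lines,c,z,L):
    b=cv2.resize(img[v0:v1,u0:u1,::-1],None,fx=s,fy=s,interpolation=cv2.INTER_CUBIC); b=np.clip(b*1.5,0,255).astype(np.uint8)
    o=b.copy()
    for a in lines:
        for k in range(4):
            t=np.deg2rad(a+90*k)
            for rr in(L,L+.004):
                q=proj("top",[c[0]+rr*np.cos(t),c[1]+rr*np.sin(t),z])[0]; q=((q+.5-[u0,v0])*s).astype(int)
                cv2.circle(o,tuple(map(int,q)),3,(0,0,255) if a==30 else (0,255,0),-1)
    return np.hstack([b,o])
A=crop(336,204,364,230,14,(30,36),(.4897,-.2513),.148,.015)
cv2.imwrite("pics/shaft.png",A)
# spout: contour points
W=cloud("top",np.load("topB.npz")["d"])
k=(W[...,2]>.085)&(W[...,2]<.13);r=np.hypot(W[...,0]-.4897,W[...,1]+.2513);k&=(r>.08)&(r<.115)
w=W[k];a=np.rad2deg(np.arctan2(w[:,1]+.2513,w[:,0]-.4897))%360;print(len(w),a.min(),a.max(),a.mean(),np.median(a),w[:,2].mean())
g=img.mean(2)
for r in(.086,.09,.095,.1):
    l=unwrap(g,(.4897,-.2513),[r],.114)[0]; print(r,l[205:235].round(0).astype(int))
```

```text
117 206.3825036247831 224.57720870927872 214.6787442543923 214.5661673456004 0.10968111227165707
0.086 [ 81  93 128 156 165 162 160 160 159 159 159 159 159 158 157 158 154 137
 115 108 113 119 121 122 123 124 124 124 123 122]
0.09 [ 95  85 115 148 164 162 159 159 159 159 158 158 157 155 155 156 154 141
 124 117 115 116 117 118 120 121 123 124 124 124]
0.095 [127  98 102 134 159 160 159 158 157 156 156 156 156 154 153 153 148 132
 126 124 121 119 117 115 115 117 119 122 123 123]
0.1 [128  94  83 122 157 162 159 158 156 157 157 157 156 153 152 152 137 124
 124 128 130 127 124 120 118 116 115 116 118 121]
```

View pics/shaft.png

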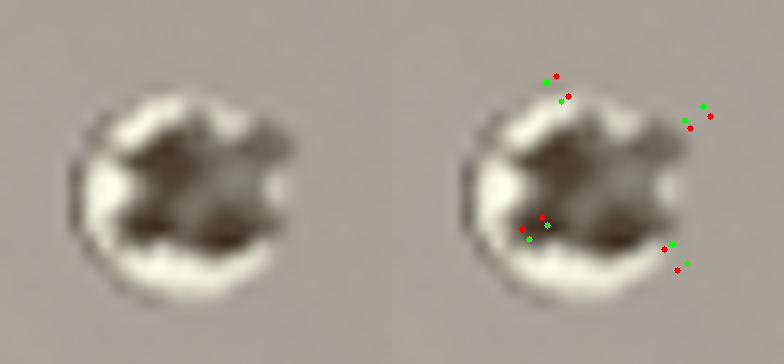

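The spout centre gives 34.6° and the cross agrees at roughly 31–37°, so the angle is in range. Sideways force Fx ≈ -1.5 N, and -4 N earlier when gripping the small cone on the shaft, suggests the true axis lies at slightly smaller x. I'll shift -x and turn again.

>>> move_arm(
  deltas=[
    {"dp": [0,0,-0.0005],"turn": [2,0,0]},
    {"dp": [0,0,-0.001],"turn": [4,0,0]},
    {"dp": [0,0,-0.0015],"turn": [4,0,0]},
    {"dp": [0,0,-0.002],"turn": [4,0,0]},
    {"dp": [0,0,-0.002],"turn": [4,0,0]},
  ],
)

```text
time: 20.05
tool_pos: [0.4897, -0.2518, 0.1169]
tool_rot: [-0.438, 1.565, -0.385]
contact_force: [3.3, 0.9, 6.7]
opening: 0.055
```

Run:
```python
from h import *
st()
p,d=robot.read_camera("scene");W=cloud("scene",d)
cv2.imwrite("pics/s10.png",cv2.resize(p[120:200,120:200,::-1],(560,560),interpolation=cv2.INTER_CUBIC))
```

```text
t 20.05 pos [ 0.4897 -0.2518  0.1169] q [-0.62  0.45  1.57  0.    1.11 -0.67] 
F [3.33 0.9  6.72] M [ 0.03  -0.646  0.009] op 0.055 
axes x [ 0.006 -0.002 -1.   ] y [-0.052  0.999 -0.003] z [0.999 0.052 0.006] jaw az 3.0
```

View pics/s10.png

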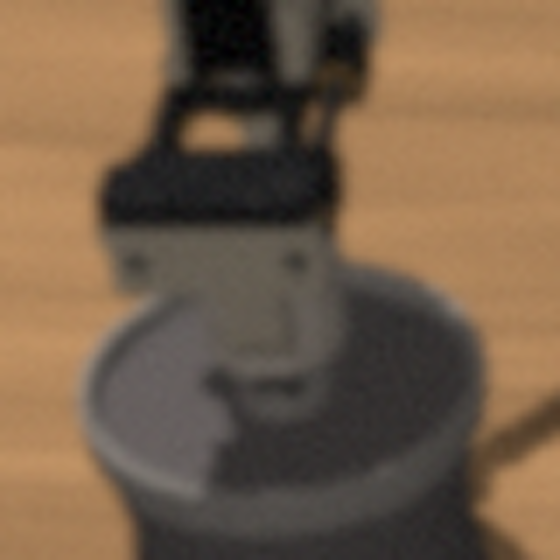

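>>> move_arm(
  deltas=[
    {"dp": [-0.004,0,0],"turn": [0,0,0]},
    {"dp": [-0.006,0,0],"turn": [0,0,0]},
    {"dp": [-0.006,0,0],"turn": [0,0,0]},
    {"dp": [-0.006,0,0],"turn": [0,0,0]},
  ],
)

```text
time: 20.5
tool_pos: [0.487, -0.2509, 0.1208]
tool_rot: [2.476, 1.57, 2.528]
contact_force: [-0.2, 1.0, -1.4]
opening: 0.0551
```

Run:
```python
from h import *
st()
p,d=robot.read_camera("scene");W=cloud("scene",d)
k=(np.hypot(W[...,0]-.49,W[...,1]+.2515)<.04)&(W[...,2]>.138)&(W[...,2]<.2);w=W[k]
for z in(.14,.143,.146,.149,.152):
    q=w[(abs(w[:,2]-z)<.0025)];print(z,len(q),q[:,1].min().round(4),q[:,1].max().round(4),q[:,0].max().round(4))
```

```text
t 20.5 pos [ 0.487  -0.2509  0.1208] q [-0.62  0.45  1.56 -0.    1.13 -0.67] 
F [-0.18  1.01 -1.4 ] M [-0.096  0.012  0.027] op 0.0551 
axes x [-0.001  0.001 -1.   ] y [-0.052  0.999  0.001] z [ 0.999  0.052 -0.001] jaw az 3.0
0.14 1 -0.2682 -0.2682 0.509
0.143 13 -0.2744 -0.228 0.5153
0.146 27 -0.2768 -0.2279 0.5157
0.149 28 -0.2768 -0.227 0.5178
0.152 28 -0.2761 -0.2275 0.5157
```

Run:
```python
from h import *
from scipy.optimize import least_squares
D0=np.load("scene0.npz");p,d=robot.read_camera("scene")
def fit(w,r):
    f=least_squares(lambda c:np.hypot(w[:,0]-c[0],w[:,1]-c[1])-r,(.49,-.25),loss="soft_l1",f_scale=.001);return f.x.round(4),len(w),np.abs(f.fun).mean().round(4)
for nm,dd in(("start",D0["d"]),("now",d)):
    W=cloud("scene",dd);r=np.hypot(W[...,0]-.49,W[...,1]+.2515)
    w=W[(r>.072)&(r<.079)&(abs(W[...,2]-.12)<.003)];print(nm,"rim",fit(w,.0755))
    if nm=="start":
        w=W[(r<.03)&(abs(W[...,2]-.157)<.008)];print("small drum",fit(w,.020))
        w=W[(r<.03)&(W[...,2]>.126)&(W[...,2]<.146)];print("small skirt",fit(w,.019))
        r2=np.hypot(W[...,0]-.517,W[...,1]-.009);w=W[(r2<.04)&(abs(W[...,2]-.037)<.008)];print("large drum",fit(w,.028))
        w=W[(r2<.04)&(W[...,2]>.006)&(W[...,2]<.026)];print("large skirt",fit(w,.027))
    else:
        w=W[(r<.035)&(W[...,2]>.1435)&(W[...,2]<.156)];print("large skirt",fit(w,.027))
```

```text
start rim (array([ 0.4896, -0.2535]), 186, np.float64(0.0011))
small drum (array([ 0.4871, -0.255 ]), 80, np.float64(0.0012))
small skirt (array([ 0.4877, -0.2553]), 89, np.float64(0.0013))
large drum (array([0.565, 0.009]), 97, np.float64(0.0072))
large skirt (array([0.5636, 0.0085]), 104, np.float64(0.0066))
now rim (array([ 0.4897, -0.2535]), 177, np.float64(0.0011))
large skirt (array([ 0.4866, -0.2541]), 68, np.float64(0.0011))
```

Comparing cone fits in the same camera, the small cone sat at (0.4877,-0.2553) when on the shaft and the large one is now at (0.4866,-0.2541). So I need about +1 mm x and -1 mm y from here.

>>> move_arm(
  deltas=[
    {"dp": [0,-0.001,0.001],"turn": [0,0,0]},
    {"dp": [0,-0.001,0.001],"turn": [0,0,0]},
    {"dp": [0.002,-0.001,0.001],"turn": [0,0,0]},
    {"dp": [0.004,-0.001,0.001],"turn": [0,0,0]},
    {"dp": [0.005,-0.001,0.001],"turn": [0,0,0]},
    {"dp": [0.005,-0.001,0.001],"turn": [0,0,0]},
  ],
)

```text
time: 21.2
tool_pos: [0.4884, -0.2519, 0.1159]
tool_rot: [2.278, 1.57, 2.33]
contact_force: [0.8, 0.2, -1.3]
opening: 0.0552
```

Run:
```python
from h import *
st()
```

```text
t 21.2 pos [ 0.4884 -0.2519  0.1159] q [-0.62  0.46  1.57  0.    1.12 -0.67] 
F [ 0.82  0.17 -1.25] M [-0.074  0.041 -0.   ] op 0.0552 
axes x [-0.  0. -1.] y [-0.052  0.999  0.   ] z [ 0.999  0.052 -0.   ] jaw az 3.01
```

No contact force below the earlier stop height, so the splines have entered. Sliding down.

>>> move_arm(
  deltas=[
    {"dp": [0.004,0,0],"turn": [0,0,0]},
    {"dp": [0.008,0,0],"turn": [0,0,0]},
    {"dp": [0.011,0,0],"turn": [0,0,0]},
    {"dp": [0.014,0,0],"turn": [0,0,0]},
    {"dp": [0.014,0,0],"turn": [0,0,0]},
  ],
)

```text
time: 21.7
tool_pos: [0.4882, -0.2519, 0.1016]
tool_rot: [2.391, 1.57, 2.444]
contact_force: [0.3, -0.2, -1.1]
opening: 0.0549
```

Run:
```python
from h import *
st()
```

```text
t 21.7 pos [ 0.4882 -0.2519  0.1016] q [-0.62  0.47  1.58  0.    1.09 -0.67] 
F [ 0.32 -0.16 -1.07] M [-0.11   0.062 -0.011] op 0.0549 
axes x [-0.001  0.001 -1.   ] y [-0.052  0.999  0.001] z [ 0.999  0.052 -0.001] jaw az 3.0
```

>>> move_arm(
  deltas=[
    {"dp": [0.002,0,0],"turn": [0,0,0]},
    {"dp": [0.004,0,0],"turn": [0,0,0]},
    {"dp": [0.005,0,0],"turn": [0,0,0]},
    {"dp": [0.006,0,0],"turn": [0,0,0]},
    {"dp": [0.006,0,0],"turn": [0,0,0]},
  ],
  squeeze=60,
)

```text
time: 22.2
tool_pos: [0.4887, -0.2522, 0.097]
tool_rot: [-0.649, 1.57, -0.596]
contact_force: [-2.8, -0.1, 6.9]
opening: 0.0551
```

Run:
```python
from h import *
st()
```

```text
t 22.2 pos [ 0.4887 -0.2522  0.097 ] q [-0.62  0.48  1.59  0.    1.07 -0.67] 
F [-2.75 -0.08  6.87] M [ 0.087  0.384 -0.054] op 0.0551 
axes x [ 0.001 -0.001 -1.   ] y [-0.052  0.999 -0.001] z [0.999 0.052 0.001] jaw az 3.01
```

>>> move_arm(
  deltas=[
    {"dp": [0.001,0,-0.0005],"turn": [0,0,0]},
    {"dp": [0.002,0,-0.0005],"turn": [0,0,0]},
    {"dp": [0.003,0,-0.0005],"turn": [0,0,0]},
    {"dp": [0.004,0,-0.0005],"turn": [0,0,0]},
    {"dp": [0.004,0,-0.0005],"turn": [0,0,0]},
    {"dp": [0.004,0,-0.0005],"turn": [0,0,0]},
  ],
)

```text
time: 22.8
tool_pos: [0.4888, -0.2523, 0.0938]
tool_rot: [-0.496, 1.568, -0.444]
contact_force: [-2.0, 2.0, 11.6]
opening: 0.0548
```

Run:
```python
from h import *
st()
```

```text
t 22.8 pos [ 0.4888 -0.2523  0.0938] q [-0.62  0.48  1.6   0.    1.06 -0.67] 
F [-1.96  2.02 11.61] M [0.324 0.379 0.013] op 0.0548 
axes x [ 0.002 -0.001 -1.   ] y [-0.053  0.999 -0.001] z [0.999 0.053 0.002] jaw az 3.01
```

>>> move_arm(
  deltas=[
    {"dp": [0.001,0,0],"turn": [0,0,0]},
    {"dp": [0.001,0,0],"turn": [0,0,0]},
    {"dp": [0.001,0,0],"turn": [0,0,0]},
    {"dp": [0.001,0,0],"turn": [0,0,0]},
    {"dp": [0.001,0,0],"turn": [0,0,0]},
    {"dp": [0.001,0,0],"turn": [0,0,0]},
    {"dp": [0.001,0,0],"turn": [0,0,0]},
    {"dp": [0.001,0,0],"turn": [0,0,0]},
    {"dp": [0.001,0,0],"turn": [0,0,0]},
    {"dp": [0.001,0,0],"turn": [0,0,0]},
  ],
)

```text
time: 23.8
tool_pos: [0.4888, -0.2523, 0.0933]
tool_rot: [-0.529, 1.568, -0.476]
contact_force: [-3.7, 2.8, 13.8]
opening: 0.0555
```

Run:
```python
from h import *
st()
p,d=robot.read_camera("scene");W=cloud("scene",d)
cv2.imwrite("pics/s11.png",np.hstack([cv2.resize(p[120:200,120:200,::-1],(400,400),interpolation=cv2.INTER_CUBIC),cv2.resize(p[150:250,310:410,::-1],(400,400),interpolation=cv2.INTER_CUBIC)]))
cv2.imwrite("pics/s11full.png",p[...,::-1])
k=(np.hypot(W[...,0]-.4755,W[...,1]-.2937)<.045)&(W[...,2]>.012)&(W[...,2]<.09);w=W[k];print("small top",w.max(0)[2],w[w[:,2]>.06].mean(0))
u=W[150:180,150:172].reshape(-1,3); D0=cloud("scene",np.load("scene0.npz")["d"])
for v in range(166,184): print(v,W[v,160].round(3),W[v,155].round(3))
```

```text
t 23.8 pos [ 0.4888 -0.2523  0.0933] q [-0.62  0.48  1.6   0.    1.06 -0.67] 
F [-3.65  2.76 13.81] M [0.402 0.528 0.002] op 0.0555 
axes x [ 0.003 -0.001 -1.   ] y [-0.053  0.999 -0.001] z [0.999 0.053 0.003] jaw az 3.01
small top 0.06946379081911802 [0.48132511 0.28923582 0.06376162]
166 [ 0.573 -0.228  0.206] [ 0.576 -0.239  0.207]
167 [ 0.572 -0.228  0.202] [ 0.578 -0.239  0.205]
168 [ 0.578 -0.227  0.203] [ 0.575 -0.24   0.2  ]
169 [ 0.574 -0.228  0.197] [ 0.575 -0.241  0.198]
170 [ 0.532 -0.241  0.163] [ 0.536 -0.252  0.166]
171 [ 0.536 -0.24   0.163] [ 0.532 -0.254  0.159]
172 [ 0.533 -0.241  0.157] [ 0.532 -0.254  0.156]
173 [ 0.531 -0.242  0.152] [ 0.535 -0.254  0.155]
174 [ 0.531 -0.242  0.149] [ 0.532 -0.255  0.149]
175 [ 0.532 -0.242  0.147] [ 0.532 -0.255  0.147]
176 [ 0.532 -0.243  0.144] [ 0.532 -0.256  0.143]
177 [ 0.527 -0.244  0.137] [ 0.531 -0.256  0.139]
178 [ 0.516 -0.248  0.125] [ 0.514 -0.262  0.122]
179 [ 0.514 -0.249  0.12 ] [ 0.515 -0.262  0.12 ]
180 [ 0.515 -0.249  0.117] [ 0.517 -0.262  0.118]
181 [ 0.51  -0.251  0.11 ] [ 0.508 -0.265  0.108]
182 [ 0.514 -0.25   0.11 ] [ 0.516 -0.263  0.111]
183 [ 0.515 -0.25   0.107] [ 0.519 -0.262  0.11 ]
```

View pics/s11.png

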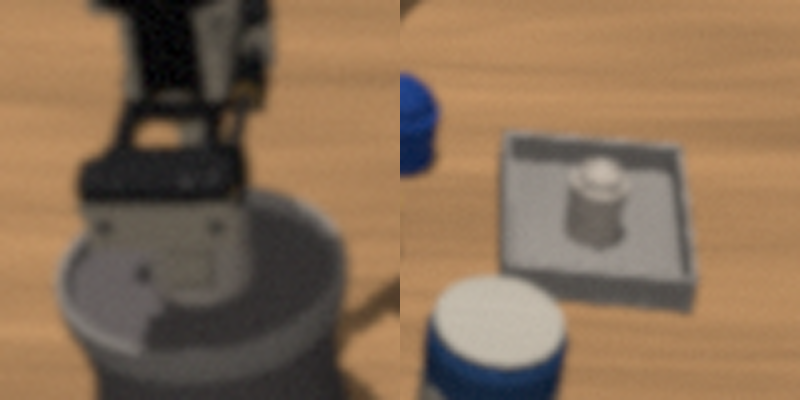

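View pics/s11full.png

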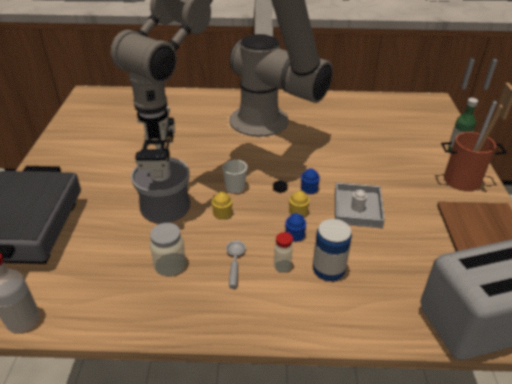

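Both checks look good. The small cone stands upright in the tray at scene (358,200). The large cone's lower edge is only a few mm above the dish floor (scene crop (205,295)), with about 15 N net push, so the shaft is at its stop. The other kitchen things are where they were. Handing in.

Run:
```python
from h import *
st(); print(robot.hand_in())
```

```text
t 23.85 pos [ 0.4888 -0.2523  0.0933] q [-0.62  0.48  1.6   0.    1.06 -0.67] 
F [-3.36  3.29 13.72] M [ 0.374  0.511 -0.04 ] op 0.0552 
axes x [ 0.003 -0.001 -1.   ] y [-0.053  0.999 -0.001] z [0.999 0.053 0.002] jaw az 3.01
the job is handed in; nothing more can be done
None
```

I lifted the small cone off the shaft, stood it in the tray and let go. I then took the white large cone from the counter, meshed it on the shaft and slid it home. I handed in at 23.85 s, still gripping it at 60 N and pressing down. The hand-in gives no verdict.

**Last checks**
- **Small cone:** upright near the tray centre, top at 0.069 m.
- **Large cone:** TCP about 6 mm below the height where the cone should sit home with the shaft up, and about 15 N net push down. That puts the shaft at or close to its stop. I inferred this from height and force, as the cone's underside is hidden.
- **Bystanders:** in the last picture they stand where they were; I judged this by eye and did not measure it.

**What failed or disagreed on the way**
- **Height offset:** the real finger tips sit about 37 mm higher than the reported TCP. My first grip therefore only pinched the small cone's dome, so I corrected the height and gripped again.
- **Meshing:** the first press and turn sat on the unmeshed stop because the cone was off centre by 1–2 mm. I lifted it, re-centred it from the camera fits and it went in.
- **Side load:** about 3 N in x and in y remained at the end.

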